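Put the biscuit stamps away round the flour pad in their tray

TASK

Lift the sugar shaker out of the stamp tray and stand it upright on its round cork coaster, and put all the biscuit stamps that lie about into the tray, each flat on the tray floor and none on top of another or on the small cork pad that stands in it; work out first how to order and turn them so that all of them fit round the pad, which stays where it is. Leave the price cards and the chalk pen at the foot of the glass alone, and let go of everything at the end.

Things in the scene. Friction and masses are not known exactly. Their poses are not given: they have to be found in the camera images.
- stamp_tray: Open wooden tray for the stamps, fixed for the run, along the worktop's front edge, partly on a flush steel shelf. Inside 71 mm (its x) by 268 mm (its y); walls 4 mm thick and 16 mm high, floor 4 mm thick. Origin: centre of its underside, on the worktop. Room for 2 rows of 8 places of 33 x 33 mm: centres at x = -16.5, +16.5 mm; y = -115.5, -82.5, ... +115.5 mm.
- pad_a: Small square cork flour pad on a heavy steel base, 29 x 29 x 12 mm, 250 g, standing loose on the tray floor; it takes up one place, at the start x = -16.5, y = -115.5 mm of the tray. Origin: centre of its underside. Just one of the four pads is there in a run; the others are absent (None).
- pad_b: Small square cork flour pad on a heavy steel base, 29 x 29 x 12 mm, 250 g, standing loose on the tray floor; it takes up one place, at the start x = +16.5, y = -82.5 mm of the tray. Origin: centre of its underside. Just one of the four pads is there in a run; the others are absent (None).
- pad_c: Small square cork flour pad on a heavy steel base, 29 x 29 x 12 mm, 250 g, standing loose on the tray floor; it takes up one place, at the start x = -16.5, y = +82.5 mm of the tray. Origin: centre of its underside. Just one of the four pads is there in a run; the others are absent (None).
- pad_d: Small square cork flour pad on a heavy steel base, 29 x 29 x 12 mm, 250 g, standing loose on the tray floor; it takes up one place, at the start x = +16.5, y = +115.5 mm of the tray. Origin: centre of its underside. Just one of the four pads is there in a run; the others are absent (None).
- corner_red_grip (a point): Corner-shaped biscuit stamp, painted red on top. None when absent. Point on the axis of its upright square wooden handle (16 x 16 mm, faces parallel to the plate's edges, from the plate up to 50 mm above the underside), 36 mm above the underside; z up as the stamp lies on its 14 mm thick plate. About 90 g, loose. 
- corner_blue_grip (a point): Corner-shaped biscuit stamp, painted blue on top. None when absent. Point on the axis of its upright square wooden handle (16 x 16 mm, faces parallel to the plate's edges, from the plate up to 50 mm above the underside), 36 mm above the underside; z up as the stamp lies on its 14 mm thick plate. About 90 g, loose. 
- corner_yellow_grip (a point): Corner-shaped biscuit stamp, painted yellow on top. None when absent. Point on the axis of its upright square wooden handle (16 x 16 mm, faces parallel to the plate's edges, from the plate up to 50 mm above the underside), 36 mm above the underside; z up as the stamp lies on its 14 mm thick plate. About 90 g, loose. 
- bar_green_grip (a point): Short bar-shaped biscuit stamp, painted green on top. None when absent. Point on the axis of its upright square wooden handle (16 x 16 mm, faces parallel to the plate's edges, from the plate up to 50 mm above the underside), 36 mm above the underside; z up as the stamp lies on its 14 mm thick plate. About 90 g, loose. 
- zigzag_orange_grip (a point): Zigzag biscuit stamp (two staggered bars), painted orange on top. None when absent. Point on the axis of its upright square wooden handle (16 x 16 mm, faces parallel to the plate's edges, from the plate up to 50 mm above the underside), 36 mm above the underside; z up as the stamp lies on its 14 mm thick plate. About 90 g, loose. 
- shaker_mid (a point): White sugar shaker, upright, round, 114 mm tall: body 64 mm across up to 87 mm, above it a cap 67 mm across. About 280 g. This point is on its axis half-way up, 57 mm above its underside. At the start it stands on the tray floor.
- coaster_top (a point): Round cork coaster for the shaker, 100 mm across and 4 mm thick, fixed, right of the end of the glass screen. The point is the centre of its top.
- glass_face (a point): Upright glass screen that runs along the worktop behind the work: this point, always at x = 0.526, y = 0, z = 0.2 m, lies on its front face, which stands square to x, from y = -0.38 m leftwards, 0.55 m high. Keep the gripper and wrist clear of it. In front of it a low fixed guide rail, 12 mm high, runs along the worktop at x = 0.477 to 0.482 m; the steel shelf's front lip, also 12 mm, is at x = 0.34 m.
- dark_card: Dark price card on a round foot, 32 x 66 x 70 mm, a bystander at the foot of the glass on the left. Origin: centre of its foot's underside.
- cream_card: Cream price card on a round foot, 32 x 72 x 70 mm, a bystander at the foot of the glass on the right. Origin: centre of its foot's underside.
- white_pen: White chalk pen, 134 mm long and 15 mm thick, lying along the foot of the glass behind the tray, a bystander. Origin: under its middle.
- shaker: The same sugar shaker; origin: centre of its underside.
- corner_red: The plate of the same red stamp: a 61 x 61 mm square with one corner, 33 x 33 mm, missing: the corner towards +x, +y (two arms 28 mm wide remain). Origin: on the underside, below the centre of that square; the handle's axis is at x = y = -5.5 mm.
- corner_blue: The plate of the same blue stamp: a 61 x 61 mm square with one corner, 33 x 33 mm, missing: the corner towards +x, +y (two arms 28 mm wide remain). Origin: on the underside, below the centre of that square; the handle's axis is at x = y = -5.5 mm.
- corner_yellow: The plate of the same yellow stamp: a 61 x 61 mm square with one corner, 33 x 33 mm, missing: the corner towards +x, +y (two arms 28 mm wide remain). Origin: on the underside, below the centre of that square; the handle's axis is at x = y = -5.5 mm.
- bar_green: The plate of the same green stamp: 61 mm (x) by 28 mm (y). Origin: centre of its underside, below the handle's axis.
- zigzag_orange: The plate of the same orange stamp: two bars side by side, joined, each 61 mm long (along y) and 28 mm wide: one centred at x = +16.5, y = -16.5 mm, the other at x = -16.5, y = +16.5 mm; 61 x 94 mm over all. Origin: centre of the underside, below the handle's axis.

How it is judged:
By the outcome, as a careful person would: the job done as asked, in the order asked, and still so for the second after the job is handed in, with the robot touching nothing.
Of pad_a, pad_b, pad_c, pad_d only 1 to 1 are there at a start; the rules pass over those that are not, and their reading is None.
Of corner_red, corner_blue, corner_yellow, bar_green, zigzag_orange only 4 to 5 are there at a start; the rules pass over those that are not, and their reading is None.
At some moment in a run one of corner_red, corner_blue, corner_yellow, zigzag_orange may be knocked a few centimetres aside while the robot is not near it.
It also fails if it takes over 208 s, if anything falls off the work surface, if the arm or the gripper's body presses on something with over 40 N, if the wrist force passes 120 N, or if a joint passes its speed limit or range.

ROBOT

A 7-joint arm with a two-finger parallel gripper is mounted at the origin on a cart in front of the work surface, level with it; the furniture and walls round the work are solid. World frame = base frame: x ahead of the robot, y to its left, z up, the work surface at z = 0. Lengths are in mm, angles in rad, forces in N, time in s.
With the tool pointing down it reaches from about 400 to 850 mm from the base axis. Payload 4.4 kg.
Tool frame: the origin (TCP) lies midway between the tips of the shut fingers; the grasp point (between the pads) lies 19 mm behind it; x points along the fingers, y is the direction in which the jaws open and shut, and the axes are right-handed (so a half turn about x gives the same grasp; the last joint's range is limited). The gripper opens to 94 mm and grips with 3 to 60 N. Pads are 16 mm wide; open, the fingers measure 119 mm over their backs; the gripper's body (75 mm by 177 mm) begins 78 mm behind the grasp point.
Start: joints at [-0.066, 0.628, 0.038, 1.517, -0.027, 0.996, -0.02], TCP at [650.014, 0.028, 205.478] pointing down, gripper open.
Joint ranges: [-3.06, 3.06], [-0.37, 2.12], [-1.25, 1.32], [0.18, 2.47], [-1.1, 4.24], [0.23, 1.98], [-2.94, 2.94]. Speed limits (rad/s): [2.57, 2.57, 3.14, 3.14, 3.14, 3.14, 3.14].

INTERFACE

Orientations are given as a rotation vector (axis times angle).
In Python, from cell import env, optics gives the robot as it stands. The module is installed in compiled form; this text tells all that it offers.
- The arm moves only by the tool servo_tool, never from a script. Its argument "increments" is a list of rows, each an object with "translation": the shift along the tool's x, y, z in m, a list of three; "twist": the turn about the tool's x in degrees; "hand": the opening, from 0 (shut) to 1 (fully open). A call has 1 to 5 rows; each row is the pose to reach, as a shift and turn from the pose commanded when the call began, along the tool's axes at that moment; what a row does not reach only later rows make up. A row lasts 1/12 s, in which the tool goes at most 41.7 mm and 7.16 degrees, less where a joint would pass 70% of its speed; a pose out of reach is approached as far as the arm can. A call with a gripper value outside its range is refused whole. The fingers move at their own pace and stop on an object; the grip force is fixed at half the most. Time passes only in rows, so rows that repeat a pose let the fingers close. It gives the time, the measured TCP pose, the force and the opening at its end, in the units of the state.
- env.observe(): the state, without advancing time (a new reading comes with each control period).
- optics.capture(name): name is "scene" or "side" or "wrist"; returns (picture, depth): 420x560x3 uint8, red, green, blue; 420x560 float32, mm along the optical axis (not along the pixel's ray), 0 where there is no reading.
- optics.camera_model(name): a dict with "mtx" (3x3 intrinsics, pixels), "eye" and "attitude" of the camera in the world; the wrist camera has in their place "tool_from_camera" (4x4, takes a point from camera to tool coordinates, whose origin is the TCP and whose axes are the tool frame's). Camera axes: x right, y down, z forward; pixel columns grow to the right and rows downward; lengths in mm; the calibration is good to about 2 mm. A picture is of the moment at which its call begins: read the wrist's pose just before it. camera_model takes no time and is no camera call.
- env.job_done(): hands the job in, once; it reports no verdict.
The state is a dict: "time_s": time; "q": joint angles; "dq": joint speeds; "joint_torque": joint torques, N m; "tool_pos": TCP position; "ee_rot": TCP orientation; "ft_force": force on the tool from outside, world axes, zero at the start; "ft_torque": the same for the moment, N m; "width": opening from 0.0 (shut) to 1.0 (fully open).
Only numpy, scipy, OpenCV 4.12 (cv2) and the standard library are available. Lean on these libraries where they do the work, as an engineer would, in place of code of your own. Each camera call takes 0.05 s, during which the arm holds its last target.

## Working session

There is one attempt and no reset: what is moved stays moved. The work goes in short steps, Python scripts to look and compute and a tool call to move; the robot and the scene stay as the last step left them, time stands still between calls to the robot, and variables do not carry over. Pictures are saved under pics/ and viewed, and the job is handed in when it is done.

Besides the shell and the picture viewer there is one more tool, called after ">>>" as name([rows], argument=value, ...), one row to a line, values as JSON. servo_tool: Moves the arm, as the interface text tells. Its arguments: {"type":"object","properties":{"increments":{"type":"array"}},"required":["increments"]}

```bash
mkdir -p pics; ls
python3 - <<'E'
from cell import env, optics
import cv2,numpy as np
s=env.observe();print(s)
for n in ["scene","side","wrist"]:
    p,d=optics.capture(n)
    cv2.imwrite(f"pics/a_{n}.png",p[:,:,::-1]); np.save(f"pics/a_{n}_d.npy",d)
    print(n,optics.camera_model(n))
E
```

```text
pics
{'time_s': 0.0, 'q': array([-0.06580637,  0.62928042,  0.03840338,  1.51833541, -0.02701483,
        0.99628309, -0.01998173]), 'dq': array([ 7.28816394e-04, -5.18477959e-04,  2.78884838e-04,  2.51149277e-04,
       -9.12504368e-04, -7.40398555e-05,  7.13581153e-04]), 'joint_torque': array([ 1.05774864e-04, -5.49729431e+01,  1.14371493e+00, -1.86633307e+01,
       -5.21096285e-02,  2.37884105e-02,  1.36332897e-04]), 'tool_pos': array([6.49358208e+02, 6.18676387e-02, 2.04606407e+02]), 'ee_rot': array([ 1.20832855,  1.21055212, -1.21047447]), 'ft_force': array([0.13993224, 0.69987708, 0.06851227]), 'ft_torque': array([-0.0280602 , -0.06039195,  0.00407181]), 'width': 0.9995943423267041}
scene {'mtx': array([[381.96809068,   0.        , 277.35717834],
       [  0.        , 381.96809068, 213.26340348],
       [  0.        ,   0.        ,   1.        ]]), 'eye': array([-186.55841027, -341.44665147, 1021.66783469]), 'attitude': array([-2.11748895,  1.34853444, -0.46827625])}
side {'mtx': array([[455.25252347,   0.        , 283.74972336],
       [  0.        , 455.25252347, 204.67808852],
       [  0.        ,   0.        ,   1.        ]]), 'eye': array([-141.37448194,  910.61420607,  719.07937708]), 'attitude': array([-0.69387998,  2.3501105 , -1.44919179])}
wrist {'mtx': array([[352.49519381,   0.        , 281.70701261],
       [  0.        , 352.49519381, 209.35453694],
       [  0.        ,   0.        ,   1.        ]]), 'tool_from_camera': array([[ 1.32329483e-03, -2.85151081e-01,  9.58481669e-01,
        -1.79333048e+02],
       [ 9.99998914e-01,  9.98826903e-04, -1.08346029e-03,
         1.03373572e-01],
       [-6.48407405e-04,  9.58482062e-01,  2.85152093e-01,
        -8.32846552e+01],
       [ 0.00000000e+00,  0.00000000e+00,  0.00000000e+00,
         1.00000000e+00]])}
```

View pics/a_scene.png

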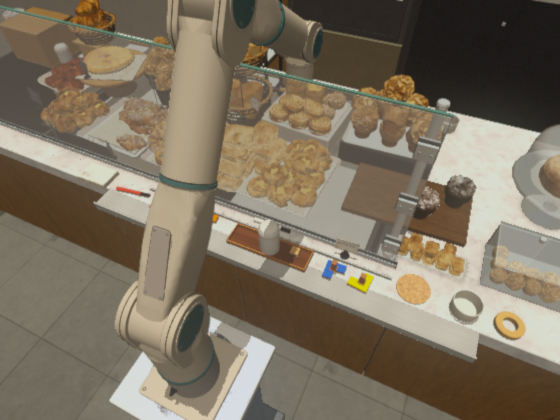

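View pics/a_side.png

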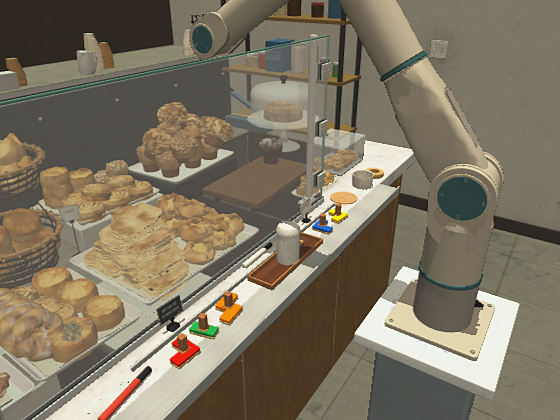

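View pics/a_wrist.png

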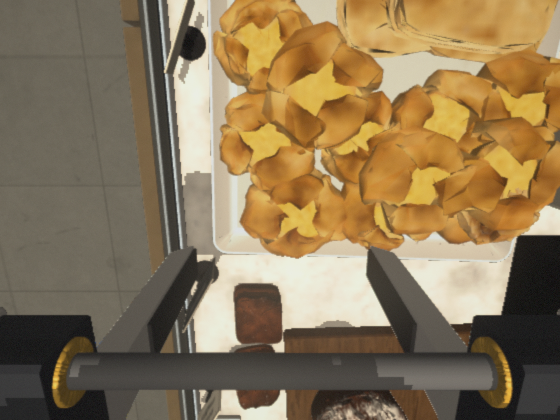

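```bash
cat > h.py <<'E'
from cell import env, optics
import cv2,numpy as np
from scipy.spatial.transform import Rotation as R
def cam(n,s=None):
    m=optics.camera_model(n); K=m["mtx"]
    if n=="wrist":
        s=s or env.observe(); T=m["tool_from_camera"]; Rt=R.from_rotvec(s["ee_rot"]).as_matrix()
        return K,Rt@T[:3,:3],Rt@T[:3,3]+s["tool_pos"]
    return K,R.from_rotvec(m["attitude"]).as_matrix(),np.array(m["eye"])
def plane(c,uv,z):
    K,A,e=c; uv=np.atleast_2d(uv).astype(float)
    d=np.c_[uv,np.ones(len(uv))]@np.linalg.inv(K).T@A.T
    t=(z-e[2])/d[:,2]; return e+d*t[:,None]
def proj(c,P):
    K,A,e=c; p=(np.atleast_2d(P)-e)@A; p=p@K.T; return p[:,:2]/p[:,2:]
def cloud(c,d):
    K,A,e=c; v,u=np.mgrid[:d.shape[0],:d.shape[1]]
    r=np.stack([u,v,np.ones_like(u)],-1)@np.linalg.inv(K).T
    return (r*d[...,None])@A.T+e
def snap(n,tag):
    s=env.observe(); c=cam(n,s); p,d=optics.capture(n)
    cv2.imwrite(f"pics/{tag}.png",p[:,:,::-1]); np.save(f"pics/{tag}_d.npy",d)
    return p,d,c,s
E
python3 - <<'E'
from h import *
p=cv2.imread("pics/a_side.png");cv2.imwrite("pics/b.png",cv2.resize(p[180:400,80:400],(800,550),interpolation=2))
p=cv2.imread("pics/a_scene.png");cv2.imwrite("pics/b2.png",cv2.resize(p[160:340,80:480],(800,360),interpolation=2))
for n in ["side","scene"]:
    c=cam(n);d=np.load(f"pics/a_{n}_d.npy");P=cloud(c,d);p=cv2.imread(f"pics/a_{n}.png");hsv=cv2.cvtColor(p,cv2.COLOR_BGR2HSV)
    for nm,lo,hi in [("red",0,6),("orange",8,18),("yellow",24,34),("green",50,90),("blue",100,125)]:
        m=(hsv[...,0]>=lo)&(hsv[...,0]<=hi)&(hsv[...,1]>170)&(hsv[...,2]>110)&(P[...,0]>300)&(P[...,0]<500)&(abs(P[...,2]-14)<40)
        if m.sum()>20:
            q=P[m];v,u=np.where(m); print(n,nm,m.sum(),q.min(0).round(),q.max(0).round(),np.median(q,0).round(), u.mean().round(),v.mean().round())
E
```

```text
side red 663 [400. 392.   6.] [461. 624.  45.] [430. 532.  14.] 149.0 378.0
side orange 470 [ 392. -721.    1.] [491. 448.  53.] [426. 265.  15.] 234.0 302.0
side yellow 95 [ 404. -334.    6.] [ 463. -269.   30.] [ 420. -302.   14.] 337.0 215.0
side green 129 [403. 328.  11.] [463. 367.  19.] [421. 349.  15.] 204.0 329.0
side blue 79 [ 403. -253.    8.] [ 461. -188.   18.] [ 427. -200.   14.] 322.0 227.0
scene red 40 [426. 526.   8.] [441. 614.  18.] [432. 566.  12.] 128.0 190.0
scene yellow 201 [ 399. -337.    6.] [ 460. -275.   48.] [ 418. -317.   13.] 360.0 283.0
scene blue 55 [ 402. -248.    6.] [ 456. -199.   16.] [ 418. -209.   13.] 330.0 271.0
```

View pics/b.png

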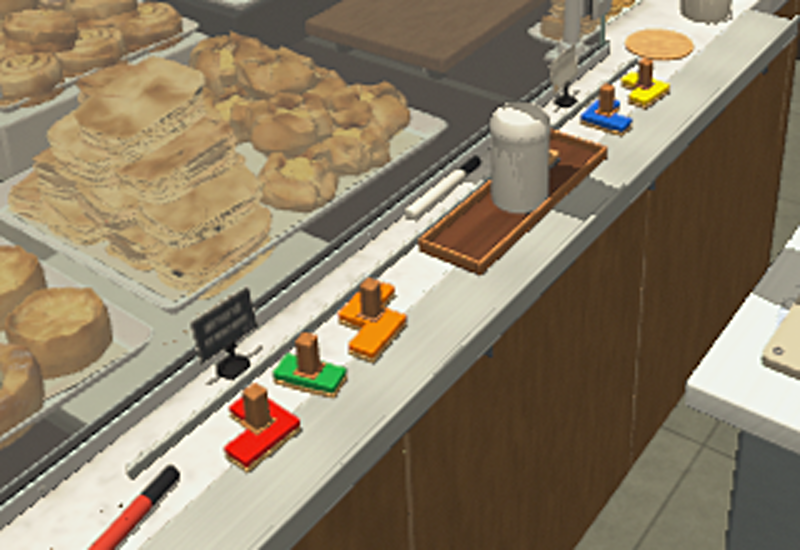

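View pics/b2.png

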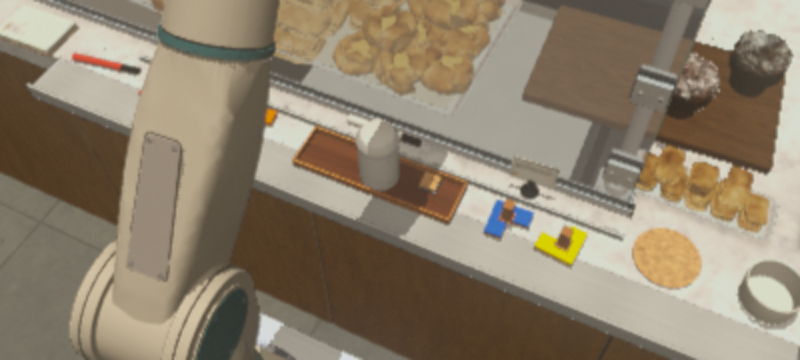

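>>> servo_tool([
  {"translation": [-0.04,0,0],"twist": 0,"hand": 1},
  {"translation": [-0.08,0,0],"twist": 0,"hand": 1},
  {"translation": [-0.12,0,0],"twist": 0,"hand": 1},
  {"translation": [-0.16,0,0],"twist": 0,"hand": 1},
  {"translation": [-0.2,0,0],"twist": 0,"hand": 1},
])

```text
time_s: 0.57
tool_pos: [649.4, -0.0, 407.3]
ee_rot: [1.209, 1.209, -1.21]
ft_force: [1.7, 0.0, -0.3]
width: 0.999
```

>>> servo_tool([
  {"translation": [-0.04,0,0],"twist": 0,"hand": 1},
  {"translation": [-0.08,0,0],"twist": 0,"hand": 1},
  {"translation": [-0.12,0,0],"twist": 0,"hand": 1},
  {"translation": [-0.16,0,0],"twist": 0,"hand": 1},
  {"translation": [-0.2,0,0],"twist": 0,"hand": 1},
])

```text
time_s: 0.98
tool_pos: [646.0, 0.1, 597.5]
ee_rot: [1.218, 1.196, -1.195]
ft_force: [-4.7, -1.1, -9.0]
width: 1.0
```

>>> servo_tool([
  {"translation": [-0.01,-0.04,0],"twist": -7,"hand": 1},
  {"translation": [-0.01,-0.08,0],"twist": -14,"hand": 1},
  {"translation": [-0.01,-0.12,0],"twist": -21,"hand": 1},
  {"translation": [-0.01,-0.16,0],"twist": -28,"hand": 1},
  {"translation": [-0.01,-0.2,0],"twist": -35,"hand": 1},
])

```text
time_s: 1.4
tool_pos: [441.9, 0.1, 602.5]
ee_rot: [0.747, 1.428, -0.738]
ft_force: [0.2, -0.5, 1.3]
width: 1.003
```

Run:
```python
from h import *
s=env.observe();print(s['time_s'],s['tool_pos'],s['q'].round(2));print(R.from_rotvec(s['ee_rot']).as_matrix().round(3))
```

```text
1.4 [4.41928273e+02 7.98932454e-02 6.02521244e+02] [-0.09  0.11  0.04  1.23 -0.    1.79  0.56]
[[ 0.013  0.815  0.579]
 [-0.     0.579 -0.816]
 [-1.     0.01   0.007]]
```

>>> servo_tool([
  {"translation": [0,-0.024,-0.017],"twist": -7,"hand": 1},
  {"translation": [0,-0.024,-0.017],"twist": -14,"hand": 1},
  {"translation": [0,-0.024,-0.017],"twist": -21,"hand": 1},
  {"translation": [0,-0.024,-0.017],"twist": -28,"hand": 1},
  {"translation": [0,-0.024,-0.017],"twist": -35,"hand": 1},
])

```text
time_s: 1.82
tool_pos: [414.2, 0.1, 602.7]
ee_rot: [0.27, 1.541, -0.267]
ft_force: [0.3, 0.0, 0.5]
width: 0.996
```

>>> servo_tool([
  {"translation": [0.04,0,0],"twist": -7,"hand": 1},
  {"translation": [0.08,0,0],"twist": -14,"hand": 1},
  {"translation": [0.12,0,0],"twist": -20,"hand": 1},
  {"translation": [0.16,0,0],"twist": -20,"hand": 1},
  {"translation": [0.2,0,0],"twist": -20,"hand": 1},
])

```text
time_s: 2.23
tool_pos: [416.7, 0.1, 400.9]
ee_rot: [-0.0, 1.557, 0.0]
ft_force: [0.3, 0.0, 0.5]
width: 1.002
```

Run:
```python
from h import *
s=env.observe();print(s['time_s'],s['tool_pos'],s['q'].round(2));print(R.from_rotvec(s['ee_rot']).as_matrix().round(3))
for n in ["wrist","scene","side"]: snap(n,"c_"+n)
```

```text
2.2333 [4.16692023e+02 9.25414263e-02 4.00879994e+02] [-0.05  0.08 -0.02  1.8   0.    1.25  1.5 ]
[[ 0.014 -0.     1.   ]
 [ 0.     1.     0.   ]
 [-1.     0.     0.014]]
```

View pics/c_wrist.png

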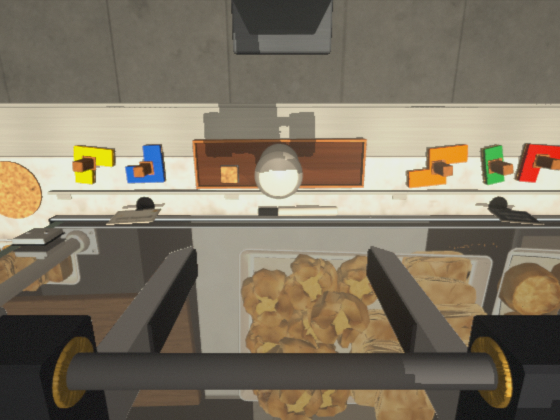

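View pics/c_scene.png

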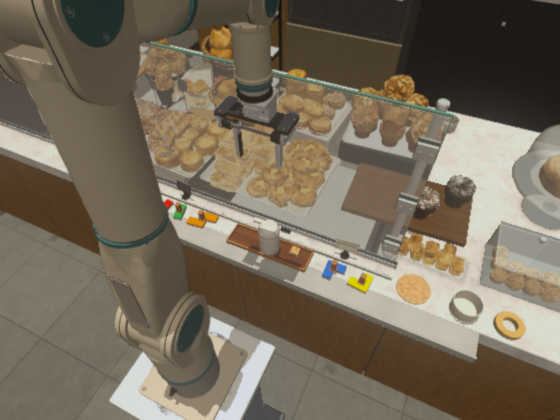

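```bash
cat >> h.py <<'E'
COL={"red":(0,5),"orange":(9,18),"yellow":(24,34),"green":(50,90),"blue":(100,125)}
def mask(p,nm):
    h=cv2.cvtColor(p,cv2.COLOR_RGB2HSV);lo,hi=COL[nm]
    m=((h[...,0]>=lo)&(h[...,0]<=hi)&(h[...,1]>170)&(h[...,2]>110))
    if nm=="red": m|=(h[...,0]>=176)&(h[...,1]>170)&(h[...,2]>110)
    return m.astype(np.uint8)
E
python3 - <<'E'
from h import *
p=cv2.imread("pics/c_wrist.png")[:,:,::-1].copy();d=np.load("pics/c_wrist_d.npy")
c=cam("wrist");P=cloud(c,d)
for nm in COL:
    m=mask(p,nm); m[(P[...,0]<360)|(P[...,0]>480)]=0
    m[abs(P[...,2]-14)>9]=0
    n,l,st,ce=cv2.connectedComponentsWithStats(m)
    if n<2: continue
    k=1+st[1:,4].argmax(); v,u=np.where(l==k); W=plane(c,np.c_[u,v],14)[:,:2]
    r=cv2.minAreaRect(W.astype(np.float32)); print(nm,st[k],"cen",W.mean(0).round(1),"rect",np.round(r[0],1),np.round(r[1],1),round(r[2],1), "z",np.median(P[l==k][:,2]).round(1))
# brown handles
h=cv2.cvtColor(p,cv2.COLOR_RGB2HSV)
# tray/pad/shaker
sel=(P[...,0]>340)&(P[...,0]<475)&(abs(P[...,1])<200)
top=sel&(P[...,2]>100)&(P[...,2]<130); v,u=np.where(top);print("shaker top",P[top].mean(0),P[top][:,:2].min(0),P[top][:,:2].max(0),np.percentile(P[top][:,2],[5,50,95]))
rim=sel&(P[...,2]>11)&(P[...,2]<20)&(abs(P[...,1])<160); print("rim",P[rim].min(0),P[rim].max(0))
cv2.imwrite("pics/d.png",cv2.resize(p[130:230,180:380,::-1],(800,400),interpolation=2))
cv2.imwrite("pics/d2.png",cv2.resize(p[130:230,400:560,::-1],(800,500),interpolation=2))
cv2.imwrite("pics/d3.png",cv2.resize(p[130:230,0:180,::-1],(800,444),interpolation=2))
E
```

```text
red [519 144  41  38 679] cen [420.2 409.9] rect [425.5 417.6] [55.1 59.3] 85.7 z 14.5
orange [ 409  145   59   42 1086] cen [428.5 251.5] rect [429.5 252.2] [59.6 93. ] 7.2 z 14.3
yellow [ 74 146  39  20 520] cen [ 411.2 -300.3] rect [ 413.4 -302.8] [60.9 28.1] 83.6 z 14.0
blue [126 145  38  37 614] cen [ 429.1 -213.9] rect [ 425.6 -222.9] [58.4 59.2] 0.7 z 14.0
shaker top [424.23341275  -5.10419942 113.59981842] [394.00656656 -38.0215275 ] [458.93417368  26.55135592] [105.11087603 114.91038103 118.68079864]
rim [ 386.22794025 -158.40206958   11.00584239] [474.99869891 157.94831257  19.01468568]
```

View pics/d.png

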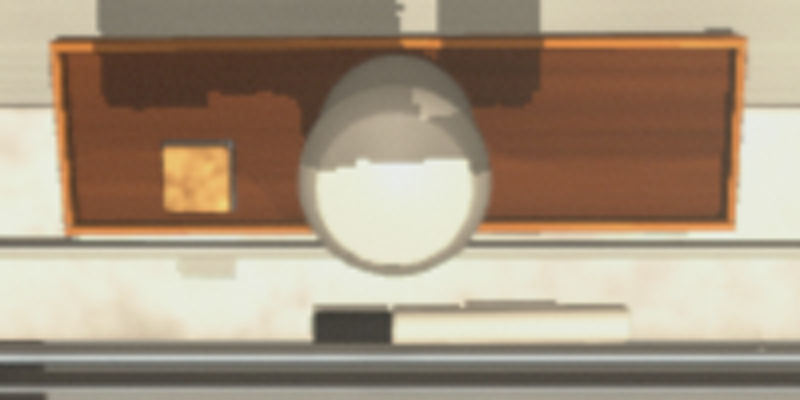

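View pics/d2.png

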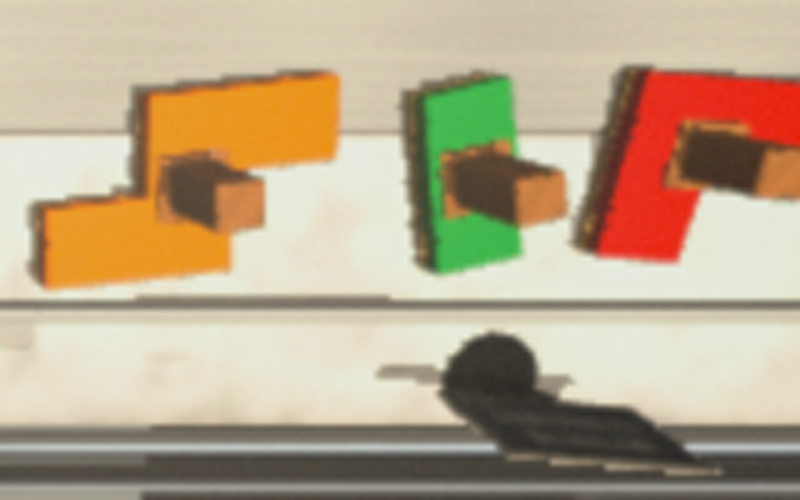

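View pics/d3.png

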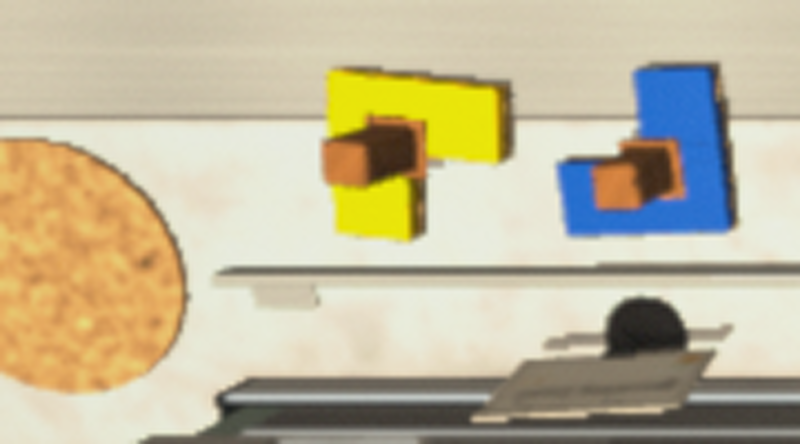

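Run:
```python
from h import *
c=cam("wrist"); s=env.observe();print(s['tool_pos'],s['ee_rot'])
W=plane(c,[(193,139.7),(366.3,139.5),(363.6,187.7),(197.4,188.5)],16);print(W.round(1),W.mean(0))
W=plane(c,[(180+165/4,130+148/4),(180+230/4,130+146/4),(180+232/4,130+212/4),(180+165/4,130+212/4)],16);print("pad",W.round(1),W.mean(0))
for n in ["wrist","scene","side"]:
    p=cv2.imread(f"pics/c_{n}.png")[:,:,::-1].copy();d=np.load(f"pics/c_{n}_d.npy");c=cam(n);P=cloud(c,d)
    h=cv2.cvtColor(p,cv2.COLOR_RGB2HSV)
    m=(h[...,0]>8)&(h[...,0]<20)&(h[...,1]>90)&(P[...,2]<12)&(P[...,2]>-6)&(P[...,1]<-350)&(P[...,1]>-560)&(P[...,0]>350)&(P[...,0]<520)
    if m.sum()<30: continue
    v,u=np.where(m);W=plane(c,np.c_[u,v],4)[:,:2]; (x,y),r=cv2.minEnclosingCircle(W.astype(np.float32));print(n,"coaster",x,y,r,W.mean(0),m.sum())
    t=(P[...,2]>100)&(P[...,2]<125)&(abs(P[...,1])<60)&(P[...,0]<480)&(P[...,0]>370)
    print(n,"shaker",P[t].mean(0),P[t].min(0),P[t].max(0))
```

```text
[4.15383958e+02 1.07775402e-02 4.01157611e+02] [-2.11243478e-04  1.56380161e+00 -3.69848605e-04]
[[ 387.6 -139.9   16. ]
 [ 387.1  133.5   16. ]
 [ 465.2  134.5   16. ]
 [ 466.6 -138.4   16. ]] [426.63265628  -2.55758593  16.        ]
pad [[431.  -97.5  16. ]
 [430.2 -71.2  16. ]
 [457.4 -71.4  16. ]
 [457.4 -98.8  16. ]] [443.97405284 -84.70828083  16.        ]
wrist coaster 472.48956298828125 -454.35650634765625 49.763301849365234 [ 473.08598441 -442.69647581] 1786
wrist shaker [424.23341275  -5.10419942 113.59981842] [394.00656656 -38.0215275  100.28791275] [458.93417368  26.55135592 120.5568173 ]
scene coaster 475.50531005859375 -455.7376708984375 48.77980422973633 [ 473.56069458 -456.14604029] 748
scene shaker [422.60875314  -9.1229255  111.73635089] [395.94168072 -38.75684262 100.08768949] [462.69943413  25.26356809 120.94745361]
side coaster 477.3554382324219 -452.00360107421875 51.00059127807617 [ 475.81671582 -450.34171924] 256
side shaker [426.07537163   8.24561257 112.08488098] [398.12351663 -31.23838265 100.24623371] [461.77343622  33.83694365 120.91011257]
```

>>> servo_tool([
  {"translation": [0.04,-0.005,0.006],"twist": 0,"hand": 1},
  {"translation": [0.08,-0.005,0.012],"twist": 0,"hand": 1},
  {"translation": [0.12,-0.005,0.012],"twist": 0,"hand": 1},
  {"translation": [0.16,-0.005,0.012],"twist": 0,"hand": 1},
  {"translation": [0.2,-0.005,0.012],"twist": 0,"hand": 1},
])

```text
time_s: 2.8
tool_pos: [436.5, -4.6, 204.4]
ee_rot: [0.0, 1.55, 0.0]
ft_force: [-0.1, -0.9, -0.9]
width: 0.996
```

>>> servo_tool([
  {"translation": [0.03,0,0],"twist": 0,"hand": 1},
  {"translation": [0.05,0,0],"twist": 0,"hand": 1},
  {"translation": [0.05,0,0],"twist": 0,"hand": 1},
])

```text
time_s: 3.05
tool_pos: [434.2, -4.6, 151.8]
ee_rot: [-0.0, 1.559, 0.0]
ft_force: [-0.0, -1.1, -0.3]
width: 1.001
```

Run:
```python
from h import *
p,d,c,s=snap("wrist","e");print(s['tool_pos'],s['ee_rot'],s['q'].round(2))
P=cloud(c,d);t=(P[...,2]>100)&(P[...,2]<125)&(abs(P[...,1])<60)&(P[...,0]<480)&(P[...,0]>370)
print("shaker",P[t].mean(0),P[t].min(0),P[t].max(0))
```

```text
[434.24222929  -4.63388934 151.83259344] [-5.36949875e-05  1.55901235e+00  9.12628004e-05] [-0.04  0.41 -0.02  2.16  0.02  0.56  1.5 ]
shaker [425.54500206  -5.03605366 113.5199763 ] [397.22582797 -37.48025746 100.00628931] [462.75313178  27.67843916 120.09779736]
```

View pics/e.png

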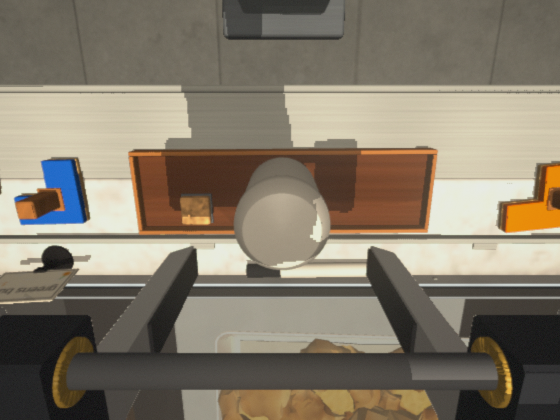

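>>> servo_tool([
  {"translation": [0.03,0,0],"twist": 0,"hand": 1},
  {"translation": [0.06,0,0],"twist": 0,"hand": 1},
  {"translation": [0.09,0,0],"twist": 0,"hand": 1},
  {"translation": [0.112,0,0],"twist": 0,"hand": 1},
  {"translation": [0.112,0,0],"twist": 0,"hand": 1},
])

```text
time_s: 3.52
tool_pos: [436.1, -4.6, 39.9]
ee_rot: [-0.0, 1.558, 0.0]
ft_force: [-0.4, 0.2, 0.5]
width: 1.0
```

>>> servo_tool([
  {"translation": [0,0,0],"twist": 0,"hand": 1},
  {"translation": [0,0,0],"twist": 0,"hand": 1},
])

```text
time_s: 3.68
tool_pos: [436.9, -4.7, 42.9]
ee_rot: [0.0, 1.553, 0.0]
ft_force: [0.0, 0.0, 0.3]
width: 1.003
```

Run:
```python
from h import *
s=env.observe();print(s['tool_pos'],s['ee_rot'],s['q'].round(3));print(s['dq'].round(3))
```

```text
[436.87546239  -4.70645423  42.89809479] [2.38277404e-04 1.55307800e+00 3.49295058e-05] [-0.046  0.631 -0.011  2.247  0.03   0.246  1.486]
[-0.    -0.013 -0.001  0.014 -0.    -0.01   0.001]
```

>>> servo_tool([
  {"translation": [0.0,0,-0.008],"twist": 0,"hand": 1},
  {"translation": [0.0,0,-0.008],"twist": 0,"hand": 1},
  {"translation": [0.0,0,-0.008],"twist": 0,"hand": 1},
])

```text
time_s: 3.93
tool_pos: [427.8, -4.9, 42.9]
ee_rot: [-0.0, 1.553, 0.0]
ft_force: [0.2, 0.3, -0.6]
width: 1.001
```

Run:
```python
from h import *
s=env.observe();print(s['tool_pos'],s['ee_rot'],s['q'].round(3));print(s['dq'].round(3))
```

```text
[427.83324603  -4.92619371  42.85314447] [-2.00501607e-04  1.55344767e+00  1.48362793e-04] [ 0.003  0.626 -0.083  2.269  0.215  0.236  1.298]
[-0.017  0.009  0.037 -0.009 -0.13  -0.013  0.151]
```

>>> servo_tool([
  {"translation": [0,0,0],"twist": 0,"hand": 0.6},
  {"translation": [0,0,0],"twist": 0,"hand": 0.5},
  {"translation": [0,0,0],"twist": 0,"hand": 0.5},
  {"translation": [0,0,0],"twist": 0,"hand": 0.5},
  {"translation": [0,0,0],"twist": 0,"hand": 0.5},
])

```text
time_s: 4.35
tool_pos: [426.4, -4.7, 40.9]
ee_rot: [-0.0, 1.557, 0.0]
ft_force: [-0.2, 2.9, 3.3]
width: 0.692
```

Run:
```python
from h import *
s=env.observe();print(s['tool_pos'],s['ee_rot'],s['q'].round(3),s['width'],s['ft_force']);print(s['dq'].round(3))
```

```text
[426.36620008  -4.69499674  40.88897196] [-1.58022333e-04  1.55721657e+00  1.01065237e-04] [ 1.000e-03  6.300e-01 -8.100e-02  2.270e+00  2.110e-01  2.340e-01
  1.301e+00] 0.6917776647881144 [-0.17451699  2.92135141  3.26700729]
[-0.001  0.    -0.009 -0.001  0.001 -0.005 -0.002]
```

>>> servo_tool([
  {"translation": [-0.02,0,0],"twist": 0,"hand": 0.4},
  {"translation": [-0.05,0,0],"twist": 0,"hand": 0.4},
  {"translation": [-0.085,0,0],"twist": 0,"hand": 0.4},
  {"translation": [-0.12,0,0],"twist": 0,"hand": 0.4},
  {"translation": [-0.15,0,0],"twist": 0,"hand": 0.4},
])

```text
time_s: 4.77
tool_pos: [423.5, -4.6, 192.4]
ee_rot: [0.0, 1.558, 0.001]
ft_force: [1.5, 0.0, -3.3]
width: 0.689
```

>>> servo_tool([
  {"translation": [0,-0.035,0],"twist": -3,"hand": 0.4},
  {"translation": [0,-0.07,0],"twist": -6,"hand": 0.4},
  {"translation": [0,-0.105,0],"twist": -9,"hand": 0.4},
  {"translation": [0,-0.14,0],"twist": -12,"hand": 0.4},
  {"translation": [0,-0.18,0],"twist": -15,"hand": 0.4},
])

```text
time_s: 5.18
tool_pos: [423.3, -185.2, 190.4]
ee_rot: [-0.209, 1.549, 0.208]
ft_force: [1.0, -0.3, -2.6]
width: 0.69
```

Run:
```python
from h import *
p,d,c,s=snap("wrist","f");print(s['tool_pos'],s['q'].round(3),s['width'],s['ft_force']);print(R.from_rotvec(s['ee_rot']).as_matrix().round(3))
```

```text
[ 423.27999991 -185.18264669  190.4023237 ] [ 0.54   0.388 -0.248  2.044  0.135  0.713  2.045] 0.6900740573420564 [ 0.99560885 -0.2702122  -2.55245125]
[[ 0.012 -0.263  0.965]
 [ 0.001  0.965  0.263]
 [-1.    -0.002  0.012]]
```

View pics/f.png

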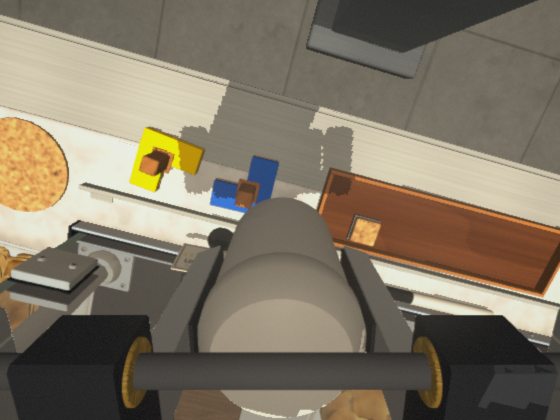

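Run:
```python
from h import *
for n in ["wrist","scene"]:
    if n=="wrist": c=cam(n);d=np.load("pics/f_d.npy")
    else: c=cam(n);d=np.load("pics/c_scene_d.npy")
    P=cloud(c,d).reshape(-1,3)
    t=(P[:,0]>440)&(P[:,0]<620)&(P[:,1]<-340)&(P[:,1]>-520)&(P[:,2]>60)&(P[:,2]<600)
    Q=P[t]
    for z in range(60,600,60):
        q=Q[(Q[:,2]>=z)&(Q[:,2]<z+60)]
        if len(q): print(n,z,len(q),q.min(0).round(),q.max(0).round())
```

```text
wrist 60 2110 [ 511. -394.   60.] [ 525. -340.  120.]
wrist 120 3438 [ 513. -394.  120.] [ 526. -340.  180.]
wrist 180 51 [ 523. -346.  180.] [ 526. -340.  186.]
scene 60 312 [ 511. -519.   60.] [ 620. -340.  120.]
scene 120 239 [ 514. -381.  120.] [ 529. -340.  180.]
scene 180 236 [ 521. -381.  180.] [ 529. -340.  240.]
scene 240 227 [ 512. -381.  240.] [ 528. -340.  300.]
scene 300 358 [ 513. -381.  300.] [ 529. -340.  360.]
scene 360 366 [ 522. -381.  360.] [ 529. -340.  420.]
scene 420 370 [ 512. -381.  420.] [ 529. -340.  480.]
scene 480 557 [ 513. -381.  480.] [ 530. -340.  540.]
scene 540 374 [ 522. -381.  540.] [ 576. -340.  563.]
```

>>> servo_tool([
  {"translation": [0,-0.039,-0.0105],"twist": -2,"hand": 0.4},
  {"translation": [0,-0.077,-0.021],"twist": -5,"hand": 0.4},
  {"translation": [0,-0.116,-0.0315],"twist": -8,"hand": 0.4},
  {"translation": [0,-0.154,-0.042],"twist": -10,"hand": 0.4},
  {"translation": [0,-0.193,-0.0526],"twist": -12,"hand": 0.4},
])

```text
time_s: 5.65
tool_pos: [422.3, -385.9, 189.9]
ee_rot: [-0.371, 1.527, 0.369]
ft_force: [0.7, 0.5, -2.1]
width: 0.684
```

Run:
```python
from h import *
p,d,c,s=snap("wrist","g");print(s['tool_pos'],s['q'].round(3),s['width'],s['ft_force']);M=R.from_rotvec(s['ee_rot']).as_matrix();print(M.round(3))
P=cloud(c,d);h=cv2.cvtColor(p,cv2.COLOR_RGB2HSV)
m=(h[...,0]>8)&(h[...,0]<20)&(h[...,1]>90)&(P[...,2]<12)&(P[...,2]>-6)&(P[...,1]<-350)&(P[...,1]>-560)&(P[...,0]>350)&(P[...,0]<530)
v,u=np.where(m);W=plane(c,np.c_[u,v],4)[:,:2]; (x,y),r=cv2.minEnclosingCircle(W.astype(np.float32));print("coaster",x,y,r)
print("tool delta",M.T@(np.array([x,y,0])-[s['tool_pos'][0],s['tool_pos'][1],0]))
t=(P[...,0]>440)&(P[...,0]<620)&(P[...,1]<-370)&(P[...,1]>-520)&(P[...,2]>60)&(P[...,0]>495);print(P[t].min(0) if t.any() else 0)
```

```text
[ 422.30833279 -385.88750087  189.94743332] [ 0.881  0.541 -0.28   1.76   0.179  0.857  2.566] 0.6843527587253847 [ 0.73777945  0.51488568 -2.13271829]
[[ 0.012 -0.455  0.89 ]
 [ 0.002  0.89   0.455]
 [-1.    -0.004  0.011]]
coaster 476.5096130371094 -456.00042724609375 49.71977996826172
tool delta [  0.51551435 -87.10245166  16.32477823]
[ 524.4853612  -519.97720471   60.00512332]
```

View pics/g.png

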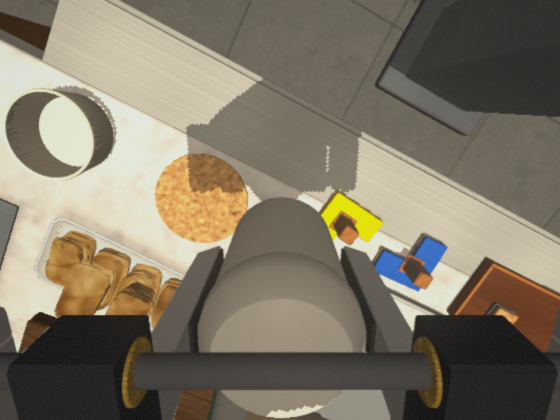

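>>> servo_tool([
  {"translation": [0,-0.035,0],"twist": 0,"hand": 0.4},
  {"translation": [0,-0.07,0],"twist": 0,"hand": 0.4},
  {"translation": [0,-0.087,0.007],"twist": 0,"hand": 0.4},
  {"translation": [0,-0.087,0.0145],"twist": 0,"hand": 0.4},
  {"translation": [0,-0.087,0.0145],"twist": 0,"hand": 0.4},
])

```text
time_s: 6.12
tool_pos: [477.1, -453.7, 189.9]
ee_rot: [-0.37, 1.526, 0.37]
ft_force: [0.7, 0.9, -1.6]
width: 0.688
```

Run:
```python
from h import *
p,d,c,s=snap("wrist","g2");print(s['tool_pos'],s['q'].round(3),s['width'],s['ft_force']);M=R.from_rotvec(s['ee_rot']).as_matrix();print(M.round(3))
P=cloud(c,np.load("pics/g_d.npy")) if 0 else None
c2=None
for n in ["scene"]:
    d2=np.load("pics/c_scene_d.npy");P=cloud(cam(n),d2).reshape(-1,3)
    L=(P-s['tool_pos'])@M
    t=(abs(L[:,1])<100)&(abs(L[:,2])<50)&(P[:,2]>20)&(P[:,2]<400)
    print(P[t].min(0),P[t].max(0),L[t].min(0),L[t].max(0),t.sum())
    t&=(abs(L[:,1])<65)&(abs(L[:,2])<20);print(t.sum())
```

```text
[ 477.1227788  -453.71644522  189.91658303] [ 0.88   0.663 -0.27   1.511  0.186  0.985  2.606] 0.6881807554344588 [ 0.72226223  0.87558444 -1.56137341]
[[ 0.013 -0.455  0.89 ]
 [ 0.003  0.891  0.455]
 [-1.    -0.003  0.013]]
[ 478.77130675 -561.57407765   44.59913947] [ 479.77592606 -559.48611807   49.72199341] [139.87330735 -96.37178584 -49.45091878] [144.98755268 -94.5766262  -47.96312171] 3
0
```

View pics/g2.png

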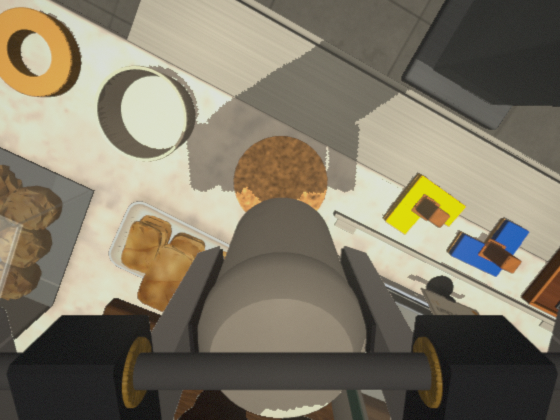

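>>> servo_tool([
  {"translation": [0.035,0,-0.002],"twist": 0,"hand": 0.4},
  {"translation": [0.07,0,-0.002],"twist": 0,"hand": 0.4},
  {"translation": [0.1,0,-0.002],"twist": 0,"hand": 0.4},
  {"translation": [0.125,0,-0.002],"twist": 0,"hand": 0.4},
  {"translation": [0.136,0,-0.002],"twist": 0,"hand": 0.4},
])

```text
time_s: 6.58
tool_pos: [472.7, -453.4, 51.7]
ee_rot: [-0.367, 1.531, 0.372]
ft_force: [-0.5, -0.7, -2.5]
width: 0.684
```

>>> servo_tool([
  {"translation": [0.005,0,0],"twist": 0,"hand": 0.4},
  {"translation": [0.008,0,0],"twist": 0,"hand": 0.4},
  {"translation": [0.011,0,0],"twist": 0,"hand": 0.4},
  {"translation": [0.011,0,0],"twist": 0,"hand": 0.4},
])

```text
time_s: 6.92
tool_pos: [476.4, -457.1, 45.5]
ee_rot: [-0.372, 1.525, 0.365]
ft_force: [-0.2, 0.1, -1.7]
width: 0.686
```

>>> servo_tool([
  {"translation": [0.002,0,0],"twist": 0,"hand": 0.4},
  {"translation": [0.003,0,0],"twist": 0,"hand": 0.4},
  {"translation": [0.003,0,0],"twist": 0,"hand": 0.4},
])

```text
time_s: 7.17
tool_pos: [476.0, -456.9, 41.8]
ee_rot: [-0.372, 1.526, 0.366]
ft_force: [0.3, 0.3, -1.3]
width: 0.686
```

Run:
```python
from h import *
s=env.observe();print(s['tool_pos'],s['q'].round(3),s['width'],s['ft_force'],s['dq'].round(3))
p,d,c,s=snap("scene","g3");cv2.imwrite("pics/g3c.png",cv2.resize(p[180:360,300:540,::-1],(800,600),interpolation=2))
```

```text
[ 475.97109359 -456.91176216   41.83616949] [ 0.857  0.84  -0.224  1.619  0.246  0.7    2.56 ] 0.6856261580102658 [ 0.31642425  0.3127159  -1.27521219] [-0.001  0.001  0.     0.001  0.     0.003  0.   ]
```

View pics/g3c.png

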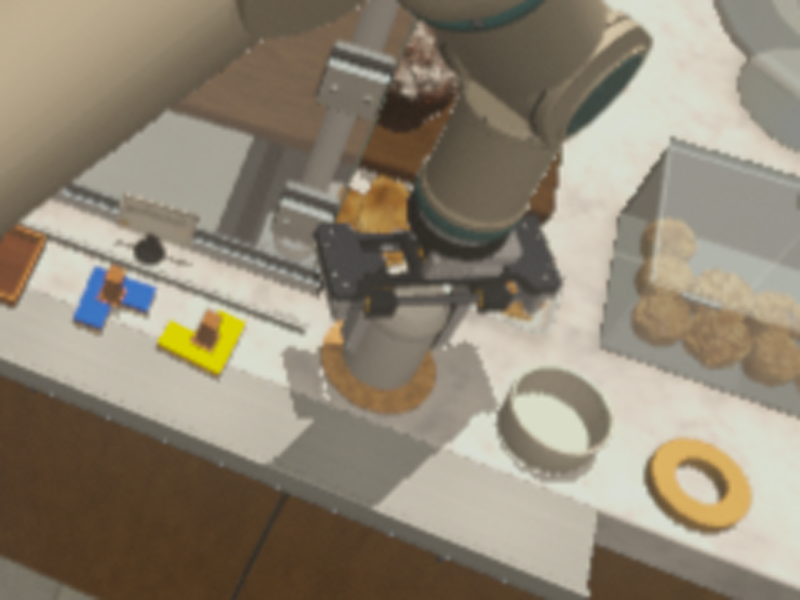

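>>> servo_tool([
  {"translation": [0.0015,0,0],"twist": 0,"hand": 0.4},
  {"translation": [0.0015,0,0],"twist": 0,"hand": 0.4},
])

```text
time_s: 7.38
tool_pos: [475.9, -457.2, 41.1]
ee_rot: [-0.372, 1.526, 0.365]
ft_force: [-1.8, -0.1, 4.7]
width: 0.688
```

Run:
```python
from h import *
s=env.observe();print(s['tool_pos'],s['ft_force'])
```

```text
[ 475.90877582 -457.22872411   41.08856374] [-1.79099277 -0.06283851  4.73162959]
```

Contact. Release slowly and retreat upward.

>>> servo_tool([
  {"translation": [0,0,0],"twist": 0,"hand": 0.8},
  {"translation": [0,0,0],"twist": 0,"hand": 0.95},
  {"translation": [0,0,0],"twist": 0,"hand": 0.95},
  {"translation": [0,0,0],"twist": 0,"hand": 0.95},
])

```text
time_s: 7.72
tool_pos: [476.0, -456.7, 39.9]
ee_rot: [-0.371, 1.526, 0.366]
ft_force: [0.5, -0.8, 0.3]
width: 0.929
```

>>> servo_tool([
  {"translation": [-0.02,0,0],"twist": 0,"hand": 0.95},
  {"translation": [-0.05,0,0],"twist": 0,"hand": 0.95},
  {"translation": [-0.09,0,0],"twist": 0,"hand": 0.95},
  {"translation": [-0.13,0,0],"twist": 0,"hand": 0.95},
  {"translation": [-0.16,0,0],"twist": 0,"hand": 0.95},
])

```text
time_s: 8.13
tool_pos: [474.5, -457.2, 203.1]
ee_rot: [-0.373, 1.524, 0.365]
ft_force: [0.3, -0.4, 0.3]
width: 0.953
```

Run:
```python
from h import *
p,d,c,s=snap("wrist","g4");print(s['tool_pos'],s['ft_force'],s['width'],s['q'].round(2));print(R.from_rotvec(s['ee_rot']).as_matrix().round(3))
```

```text
[ 474.54650945 -457.1543799   203.13322549] [ 0.30072    -0.39413802  0.30534826] 0.9527789478009224 [ 0.89  0.65 -0.27  1.5   0.18  1.    2.61]
[[ 0.015 -0.454  0.891]
 [-0.002  0.891  0.454]
 [-1.    -0.009  0.013]]
```

View pics/g4.png

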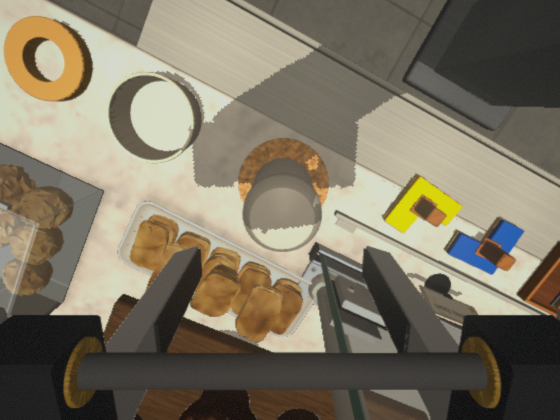

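>>> servo_tool([
  {"translation": [-0.01,0.014,-0.028],"twist": 0,"hand": 0.95},
  {"translation": [-0.02,0.04,-0.035],"twist": 5,"hand": 0.95},
  {"translation": [-0.02,0.077,-0.014],"twist": 11,"hand": 0.8},
  {"translation": [-0.02,0.11,0.004],"twist": 18,"hand": 0.6},
  {"translation": [-0.02,0.142,0.02],"twist": 25,"hand": 0.4},
])

```text
time_s: 8.6
tool_pos: [426.5, -319.4, 219.3]
ee_rot: [-0.022, 1.557, 0.022]
ft_force: [1.9, 0.2, -0.2]
width: 0.779
```

```bash
cat >> h.py <<'E'
def stamp(nm,p,d,c,zt=14,ylim=None,verbose=True):
    P=cloud(c,d); m=mask(p,nm); m[(P[...,0]<340)|(P[...,0]>490)|(abs(P[...,2]-zt)>9)]=0
    n,l,st,ce=cv2.connectedComponentsWithStats(m)
    big=[k for k in range(1,n) if st[k,4]>40]
    v,u=np.where(np.isin(l,big)); W=plane(c,np.c_[u,v],zt)[:,:2].astype(np.float32)
    r=cv2.minAreaRect(W); b=cv2.boxPoints(r)
    print(nm,"px",len(u),"bbox",u.min(),v.min(),u.max(),v.max(),"rect",np.round(r[0],1),np.round(r[1],1),round(r[2],1)); return W,r
def handle(p,d,c,cx,cy,zt=50,rad=45):
    P=cloud(c,d); m=((abs(P[...,2]-zt)<4)&(np.hypot(P[...,0]-cx,P[...,1]-cy)<rad))
    v,u=np.where(m); W=plane(c,np.c_[u,v],zt)[:,:2].astype(np.float32)
    if len(W)<5: print("nohandle"); return
    r=cv2.minAreaRect(W); print("handle",len(u),np.round(r[0],1),np.round(r[1],1),round(r[2],1),W.mean(0)); return r
E
python3 - <<'E'
from h import *
p,d,c,s=snap("wrist","i");print(s['tool_pos'],s['ft_force'],s['width'],s['q'].round(2));print(R.from_rotvec(s['ee_rot']).as_matrix().round(3))
W,r=stamp("yellow",p,d,c); handle(p,d,c,*r[0])
W,r=stamp("blue",p,d,c); handle(p,d,c,*r[0])
E
```

```text
[ 426.54491555 -319.37313538  219.28785223] [ 1.87958536  0.24459077 -0.16833422] 0.7787178535823701 [ 0.72  0.44 -0.18  1.83  0.09  0.86  2.1 ]
[[ 0.014 -0.028  1.   ]
 [ 0.     1.     0.028]
 [-1.     0.     0.014]]
yellow px 547 bbox 265 160 298 211 rect [ 431.8 -319.9] [28.4 62. ] 76.4
handle 241 [ 427.6 -311. ] [15.9 16.2] 83.2 [ 427.49252 -311.0204 ]Traceback (most recent call last):
  File "<stdin>", line 4, in <module>
  File "h.py", line 36, in stamp
    print(nm,"px",len(u),"bbox",u.min(),v.min(),u.max(),v.max(),"rect",np.round(r[0],1),np.round(r[1],1),round(r[2],1)); return W,r
                                ~~~~~^^
    return umr_minimum(a, axis, None, out, keepdims, initial, where)
ValueError: zero-size array to reduction operation minimum which has no identity
```

View pics/i.png

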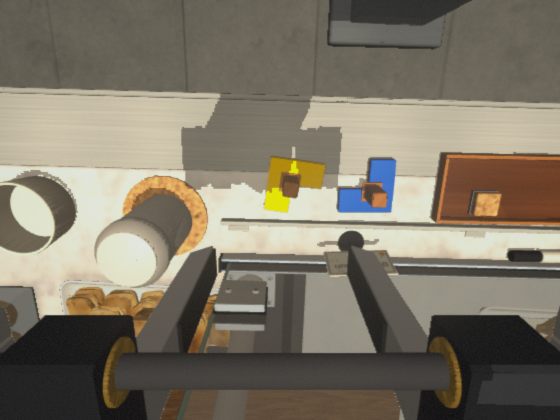

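>>> servo_tool([
  {"translation": [0.04,0.008,0.001],"twist": 4,"hand": 0.4},
  {"translation": [0.08,0.008,0.001],"twist": 8.4,"hand": 0.4},
  {"translation": [0.12,0.008,0.001],"twist": 8.4,"hand": 0.4},
  {"translation": [0.14,0.008,0.001],"twist": 8.4,"hand": 0.4},
  {"translation": [0.14,0.008,0.001],"twist": 8.4,"hand": 0.4},
])

```text
time_s: 9.07
tool_pos: [426.6, -311.0, 75.0]
ee_rot: [0.091, 1.563, -0.083]
ft_force: [0.1, 0.5, 0.4]
width: 0.409
```

```bash
cat >> h.py <<'E'
def st(s=None):
    s=s or env.observe(); M=R.from_rotvec(s['ee_rot']).as_matrix()
    print("t",s['time_s'],"pos",s['tool_pos'].round(1),"q",s['q'].round(2),"w",round(s['width'],3),"F",s['ft_force'].round(1),"yaw",np.degrees(np.arctan2(-M[0,1],M[1,1])).round(2),"tilt",M[:2,0].round(4)); return s,M
def delta(s,M,xy):
    dxy=np.array([xy[0]-s['tool_pos'][0],xy[1]-s['tool_pos'][1],0]); print("tool delta mm",(M.T@dxy).round(1))
E
python3 - <<'E'
from h import *
p,d,c,s=snap("wrist","i2");s,M=st(s)
W,r=stamp("yellow",p,d,c); h=handle(p,d,c,427,-311)
if h: delta(s,M,h[0])
E
```

```text
t 9.0667 pos [ 426.6 -311.    75. ] q [ 0.65  0.65 -0.11  1.97  0.12  0.52  1.93] w 0.409 F [0.1 0.5 0.4] yaw -6.32 tilt [0.006  0.0048]
yellow px 740 bbox 249 194 332 270 rect [ 439.1 -302. ] [24.4 82.7] 36.3
handle 613 [ 427.2 -310.7] [15.6 16.1] 83.6 [ 427.22815 -310.8574 ]
tool delta mm [0.  0.4 0.5]
```

View pics/i2.png

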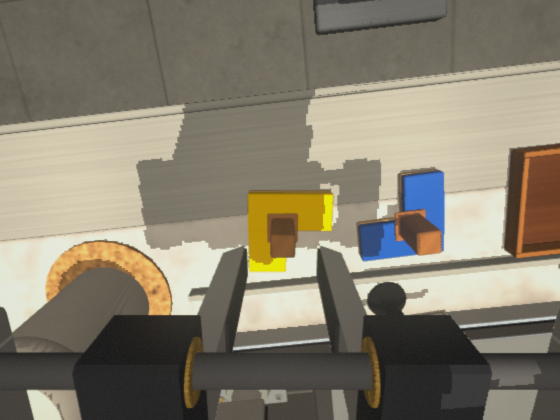

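>>> servo_tool([
  {"translation": [0.025,0,0.0005],"twist": 0,"hand": 0.4},
  {"translation": [0.045,0,0.0005],"twist": 0,"hand": 0.4},
  {"translation": [0.055,0,0.0005],"twist": 0,"hand": 0.4},
  {"translation": [0.055,0,0.0005],"twist": 0,"hand": 0.4},
])

```text
time_s: 9.45
tool_pos: [430.5, -313.1, 23.9]
ee_rot: [0.088, 1.557, -0.086]
ft_force: [-0.1, -0.7, -0.8]
width: 0.398
```

Run:
```python
from h import *
s,M=st()
```

```text
t 9.45 pos [ 430.5 -313.1   23.9] q [ 0.64  0.74 -0.09  1.99  0.13  0.41  1.91] w 0.398 F [-0.1 -0.7 -0.8] yaw -6.39 tilt [0.0122 0.0006]
```

>>> servo_tool([
  {"translation": [0.004,0.0018,-0.003],"twist": 0,"hand": 0.4},
  {"translation": [0.004,0.0018,-0.003],"twist": 0,"hand": 0.4},
  {"translation": [0.004,0.0018,-0.003],"twist": 0,"hand": 0.4},
])

```text
time_s: 9.7
tool_pos: [428.3, -311.3, 21.3]
ee_rot: [0.088, 1.555, -0.088]
ft_force: [-0.4, -0.7, -0.9]
width: 0.398
```

Run:
```python
from h import *
s,M=st();delta(s,M,(427.2,-310.8))
```

```text
t 9.7 pos [ 428.3 -311.3   21.3] q [ 0.64  0.74 -0.09  2.    0.14  0.39  1.91] w 0.398 F [-0.4 -0.7 -0.9] yaw -6.4 tilt [ 0.0142 -0.0008]
tool delta mm [-0.   0.4 -1.1]
```

>>> servo_tool([
  {"translation": [0.001,0,-0.001],"twist": 0,"hand": 0.2},
  {"translation": [0.001,0,-0.001],"twist": 0,"hand": 0.05},
  {"translation": [0.001,0,-0.001],"twist": 0,"hand": 0.05},
  {"translation": [0.001,0,-0.001],"twist": 0,"hand": 0.05},
])

```text
time_s: 10.03
tool_pos: [427.1, -311.0, 19.5]
ee_rot: [0.088, 1.556, -0.087]
ft_force: [0.7, -0.4, 2.5]
width: 0.172
```

Run:
```python
from h import *
s,M=st()
```

```text
t 10.0333 pos [ 427.1 -311.    19.5] q [ 0.64  0.74 -0.09  2.01  0.14  0.39  1.91] w 0.172 F [ 0.7 -0.4  2.5] yaw -6.4 tilt [ 0.0134 -0.0002]
```

>>> servo_tool([
  {"translation": [-0.02,0,0],"twist": 0,"hand": 0.05},
  {"translation": [-0.05,0,0],"twist": 0,"hand": 0.05},
  {"translation": [-0.085,0.035,-0.005],"twist": -2,"hand": 0.05},
  {"translation": [-0.1,0.07,-0.01],"twist": -4,"hand": 0.05},
  {"translation": [-0.1,0.11,-0.0155],"twist": -6.4,"hand": 0.05},
])

```text
time_s: 10.45
tool_pos: [424.5, -203.8, 122.1]
ee_rot: [-0.001, 1.551, -0.004]
ft_force: [1.3, 0.4, -0.8]
width: 0.164
```

Run:
```python
from h import *
p,d,c,s=snap("wrist","i3");s,M=st(s)
```

```text
t 10.45 pos [ 424.5 -203.8  122.1] q [ 0.49  0.5  -0.13  2.1   0.12  0.52  1.83] w 0.164 F [ 1.3  0.4 -0.8] yaw -0.12 tilt [ 0.0194 -0.0034]
```

View pics/i3.png

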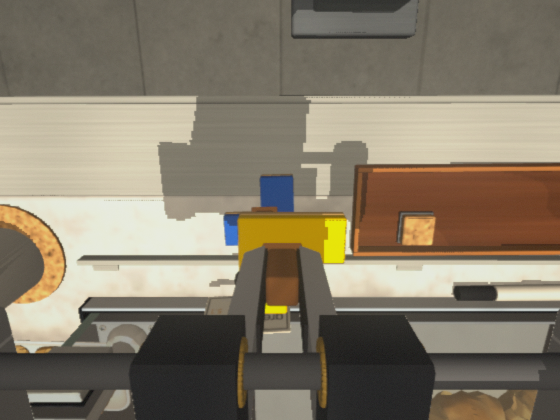

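>>> servo_tool([
  {"translation": [0,0.035,-0.001],"twist": 0,"hand": 0.05},
  {"translation": [0,0.07,-0.002],"twist": 0,"hand": 0.05},
  {"translation": [0.02,0.097,-0.003],"twist": 0,"hand": 0.05},
  {"translation": [0.04,0.097,-0.003],"twist": 0,"hand": 0.05},
  {"translation": [0.04,0.097,-0.003],"twist": 0,"hand": 0.05},
])

```text
time_s: 10.92
tool_pos: [418.3, -103.3, 76.9]
ee_rot: [-0.002, 1.563, 0.004]
ft_force: [-0.9, -0.6, -0.3]
width: 0.17
```

Run:
```python
from h import *
p,d,c,s=snap("wrist","i4");s,M=st(s)
P=cloud(c,d)
zp=s['tool_pos'][2]-19.5+14
W,r=stamp("yellow",p,d,c,zt=zp);print(zp, W.min(0),W.max(0))
```

```text
t 10.9167 pos [ 418.3 -103.3   76.9] q [ 0.24  0.56 -0.09  2.23  0.13  0.35  1.62] w 0.17 F [-0.9 -0.6 -0.3] yaw 0.24 tilt [0.0082 0.0015]
yellow px 1141 bbox 265 217 346 312 rect [427.5 -86.1] [23.  73.9] 57.8
71.41001712133458 [ 393.8528   -113.324936] [453.97977 -67.92112]
```

View pics/i4.png

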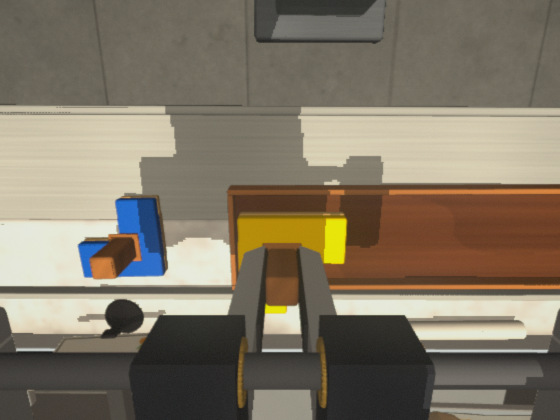

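Run:
```python
from h import *
p=cv2.imread("pics/i4.png");d=np.load("pics/i4_d.npy");cv2.imwrite("pics/i4c.png",cv2.resize(p[175:325,215:365],(750,750),interpolation=cv2.INTER_NEAREST))
hsv=cv2.cvtColor(p,cv2.COLOR_BGR2HSV);print(hsv[225,300],hsv[240,335],hsv[200,260],hsv[188,300])
c=cam("wrist");P=cloud(c,d)
print("col 300 rows 180-222 z,x");print([(v,*P[v,300,[0,2]].round(0)) for v in range(182,222,2)])
print("row 255 cols 222-250");print([(u,*P[255,u,[1,2]].round(0)) for u in range(222,250,2)])
```

```text
[ 23 241 183] [ 30 244 231] [ 12 147  80] [ 15 144  87]
col 300 rows 180-222 z,x
[(182, np.float64(391.0), np.float64(1.0)), (184, np.float64(392.0), np.float64(1.0)), (186, np.float64(392.0), np.float64(7.0)), (188, np.float64(392.0), np.float64(14.0)), (190, np.float64(393.0), np.float64(17.0)), (192, np.float64(394.0), np.float64(17.0)), (194, np.float64(396.0), np.float64(17.0)), (196, np.float64(400.0), np.float64(5.0)), (198, np.float64(402.0), np.float64(5.0)), (200, np.float64(404.0), np.float64(5.0)), (202, np.float64(405.0), np.float64(4.0)), (204, np.float64(406.0), np.float64(6.0)), (206, np.float64(408.0), np.float64(6.0)), (208, np.float64(410.0), np.float64(5.0)), (210, np.float64(412.0), np.float64(4.0)), (212, np.float64(395.0), np.float64(61.0)), (214, np.float64(396.0), np.float64(63.0)), (216, np.float64(395.0), np.float64(68.0)), (218, np.float64(395.0), np.float64(72.0)), (220, np.float64(396.0), np.float64(73.0))]
row 255 cols 222-250
[(222, np.float64(-152.0), np.float64(1.0)), (224, np.float64(-150.0), np.float64(0.0)), (226, np.float64(-149.0), np.float64(1.0)), (228, np.float64(-147.0), np.float64(2.0)), (230, np.float64(-143.0), np.float64(16.0)), (232, np.float64(-142.0), np.float64(18.0)), (234, np.float64(-140.0), np.float64(17.0)), (236, np.float64(-140.0), np.float64(11.0)), (238, np.float64(-130.0), np.float64(74.0)), (240, np.float64(-129.0), np.float64(72.0)), (242, np.float64(-128.0), np.float64(72.0)), (244, np.float64(-124.0), np.float64(91.0)), (246, np.float64(-123.0), np.float64(90.0)), (248, np.float64(-122.0), np.float64(90.0))]
```

View pics/i4c.png

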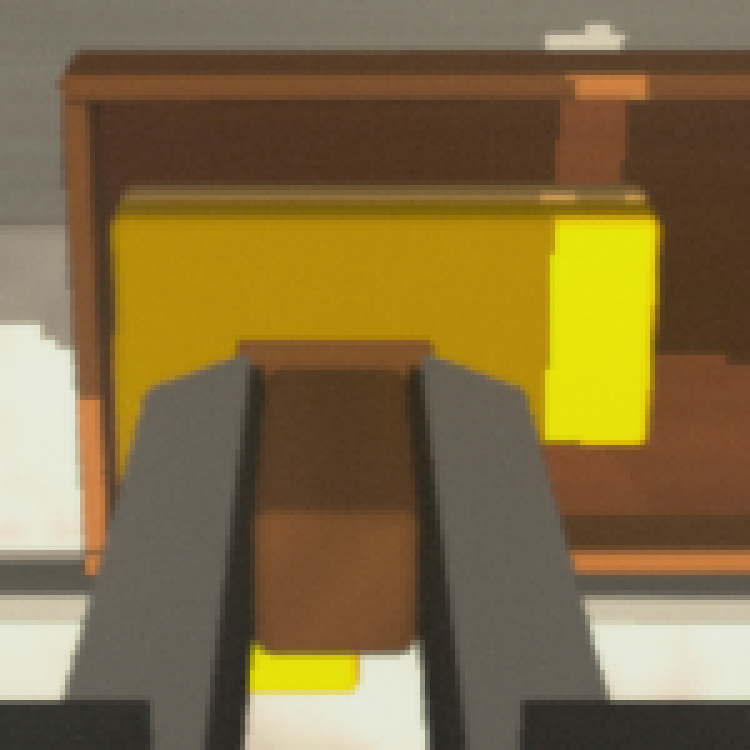

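>>> servo_tool([
  {"translation": [0,0,0],"twist": 0,"hand": 0.05},
  {"translation": [0,0,0],"twist": 0,"hand": 0.05},
])

```text
time_s: 11.13
tool_pos: [420.5, -106.7, 79.6]
ee_rot: [0.001, 1.557, -0.002]
ft_force: [0.3, -0.6, 0.2]
width: 0.169
```

```bash
cat >> h.py <<'E'
import pickle
_snap=snap
def snap(n,tag):
    p,d,c,s=_snap(n,tag); pickle.dump((p,d,c,s),open(f"pics/{tag}.pkl","wb")); return p,d,c,s
def load(tag): return pickle.load(open(f"pics/{tag}.pkl","rb"))
def crop(tag,x0,y0,x1,y1,k=5):
    p=cv2.imread(f"pics/{tag}.png"); cv2.imwrite(f"pics/{tag}_c.png",cv2.resize(p[y0:y1,x0:x1],None,fx=k,fy=k,interpolation=cv2.INTER_NEAREST))
E
python3 - <<'E'
from h import *
p,d,c,s=snap("wrist","i5");st(s);st()
P=cloud(c,d)
t=(abs(P[...,2]-16.5)<2)&(P[...,0]>370)&(P[...,0]<475)&(P[...,1]>-160)&(P[...,1]<170)
print(np.percentile(P[t][:,0],[1,5,95,99]),np.percentile(P[t][:,1],[0.3,1,5]))
crop("i5",215,175,365,325)
E
```

```text
t 11.1333 pos [ 420.5 -106.7   79.6] q [ 0.25  0.55 -0.09  2.23  0.13  0.35  1.62] w 0.169 F [ 0.3 -0.6  0.2] yaw -0.12 tilt [ 0.0141 -0.0006]
t 11.1833 pos [ 420.6 -106.7   79.8] q [ 0.25  0.55 -0.09  2.23  0.13  0.35  1.62] w 0.169 F [-0.8  1.3 -0.5] yaw -0.13 tilt [ 0.0145 -0.0007]
[390.85612958 391.41749325 468.96191961 469.80955688] [-141.97714652 -141.71539939 -140.56700871]
```

View pics/i5_c.png

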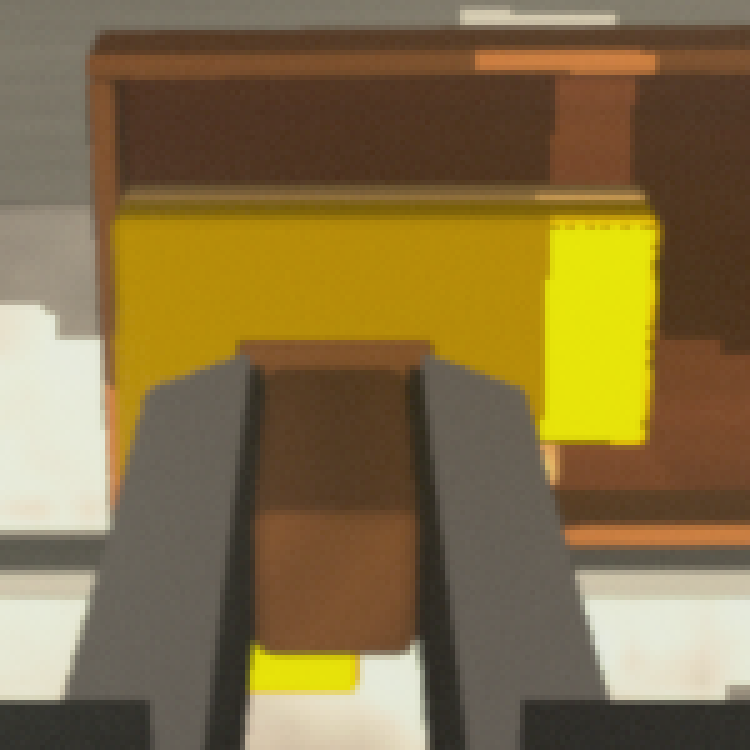

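Run:
```python
from h import *
p,d,c,s=load("i5")
P=cloud(c,d)
z=s['tool_pos'][2]-19.5+14
print(z,[P[v,u,2].round(1) for v,u in [(222,250),(225,300),(240,340)]])
W=plane(c,[(237.4,218),(292,218),(346.8,218)],z);print(W.round(1))
W=plane(c,[(233,186),(233.4,190.5),(238.5,190.5),(300,185.7),(300,190)],16);print("tray rim corner outer, inner",W.round(1))
```

```text
74.14921762902283 [np.float64(74.1), np.float64(73.3), np.float64(75.1)]
[[ 396.7 -131.2   74.1]
 [ 396.8 -101.2   74.1]
 [ 396.8  -71.1   74.1]]
tray rim corner outer, inner [[ 392.7 -141.1   16. ]
 [ 395.9 -141.    16. ]
 [ 395.9 -137.4   16. ]
 [ 392.5  -94.    16. ]
 [ 395.6  -93.9   16. ]]
```

>>> servo_tool([
  {"translation": [0.015,-0.001,0.004],"twist": 0,"hand": 0.05},
  {"translation": [0.033,-0.001,0.004],"twist": 0,"hand": 0.05},
  {"translation": [0.033,-0.001,0.004],"twist": 0,"hand": 0.05},
  {"translation": [0.033,-0.001,0.004],"twist": 0,"hand": 0.05},
  {"translation": [0.033,-0.001,0.004],"twist": 0,"hand": 0.05},
])

```text
time_s: 11.6
tool_pos: [424.7, -107.0, 46.8]
ee_rot: [0.001, 1.557, -0.001]
ft_force: [-1.2, -0.1, -0.3]
width: 0.169
```

Run:
```python
from h import *
p,d,c,s=snap("wrist","i6");st(s)
P=cloud(c,d)
t=(abs(P[...,2]-16.5)<2)&(P[...,0]>370)&(P[...,0]<475)&(P[...,1]>-160)&(P[...,1]<170)
print(np.percentile(P[t][:,0],[1,5,95,99]),np.percentile(P[t][:,1],[0.3,1,5]))
crop("i6",215,175,365,325)
```

```text
t 11.6 pos [ 424.7 -107.    46.8] q [ 0.23  0.62 -0.07  2.24  0.15  0.27  1.6 ] w 0.169 F [-1.2 -0.1 -0.3] yaw -0.06 tilt [ 0.0137 -0.0002]
[391.00984473 391.56898329 468.98296905 469.83232283] [-141.99658358 -141.70794175 -140.65440865]
```

View pics/i6_c.png

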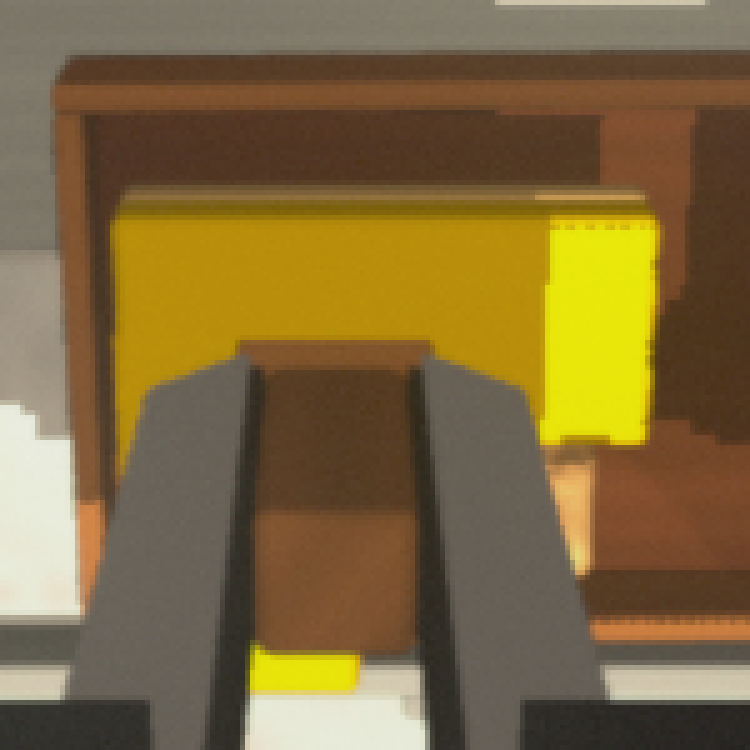

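Run:
```python
from h import *
p,d,c,s=load("i6")
z=s['tool_pos'][2]-5.5
print("plate",plane(c,[(237.4,218),(346.8,218)],z).round(1))
print("outer,inner,inner left",plane(c,[(225.6,191.4),(300,191.2),(232.4,197.5),(300,197)],16).round(1))
print("bottom rim inner/outer near col 350",plane(c,[(345,175+618/5),(345,175+640/5)],16).round(1))
```

```text
plate [[ 400.9 -131.5   41.3]
 [ 400.9  -71.4   41.3]]
outer,inner,inner left [[ 392.3 -141.5   16. ]
 [ 392.2  -96.    16. ]
 [ 396.2 -137.5   16. ]
 [ 395.9  -95.9   16. ]]
bottom rim inner/outer near col 350 [[466.9 -64.5  16. ]
 [470.3 -64.3  16. ]]
```

>>> servo_tool([
  {"translation": [0.01,-0.001,0],"twist": 0,"hand": 0.05},
  {"translation": [0.018,-0.001,0],"twist": 0,"hand": 0.05},
  {"translation": [0.018,-0.001,0],"twist": 0,"hand": 0.05},
  {"translation": [0.018,-0.001,0],"twist": 0,"hand": 0.05},
])

```text
time_s: 11.98
tool_pos: [424.8, -107.6, 28.6]
ee_rot: [0.0, 1.557, 0.0]
ft_force: [0.1, -0.1, -0.9]
width: 0.168
```

Run:
```python
from h import *
p,d,c,s=snap("wrist","i7");st(s)
crop("i7",215,175,365,325)
```

```text
t 11.9833 pos [ 424.8 -107.6   28.6] q [ 0.27  0.67 -0.12  2.24  0.32  0.23  1.44] w 0.168 F [ 0.1 -0.1 -0.9] yaw 0.01 tilt [0.0134 0.0003]
```

View pics/i7_c.png

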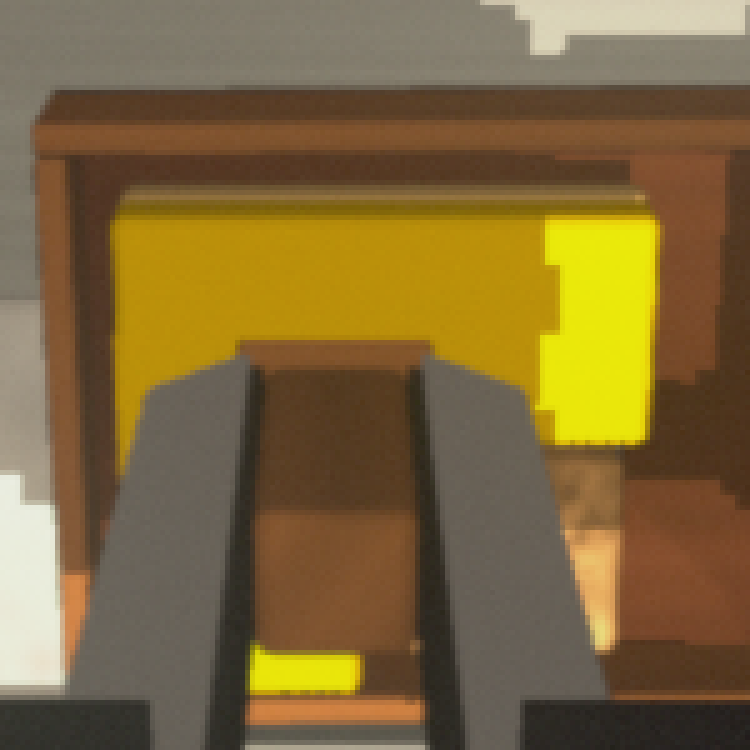

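>>> servo_tool([
  {"translation": [0.003,0,0],"twist": 0,"hand": 0.05},
  {"translation": [0.005,0,0],"twist": 0,"hand": 0.05},
  {"translation": [0.005,0,0],"twist": 0,"hand": 0.05},
])

```text
time_s: 12.28
tool_pos: [425.1, -107.6, 23.6]
ee_rot: [-0.0, 1.557, -0.0]
ft_force: [-0.0, 0.4, -1.3]
width: 0.168
```

Run:
```python
from h import *
st()
```

```text
t 12.2833 pos [ 425.1 -107.6   23.6] q [ 0.3   0.68 -0.17  2.24  0.46  0.23  1.3 ] w 0.168 F [-0.   0.4 -1.3] yaw 0.0 tilt [ 0.0139 -0.0002]
```

>>> servo_tool([
  {"translation": [0.001,0,0],"twist": 0,"hand": 0.05},
  {"translation": [0.001,0,0],"twist": 0,"hand": 0.3},
  {"translation": [0.001,0,0],"twist": 0,"hand": 0.35},
  {"translation": [0.001,0,0],"twist": 0,"hand": 0.35},
])

```text
time_s: 12.62
tool_pos: [425.1, -107.5, 22.5]
ee_rot: [-0.0, 1.557, -0.0]
ft_force: [-0.6, -1.0, 0.2]
width: 0.33
```

>>> servo_tool([
  {"translation": [-0.015,0,0],"twist": 0,"hand": 0.35},
  {"translation": [-0.04,0,0],"twist": 0,"hand": 0.35},
  {"translation": [-0.08,0,0],"twist": 0,"hand": 0.4},
  {"translation": [-0.12,0,0],"twist": 0,"hand": 0.4},
  {"translation": [-0.14,0,0],"twist": 0,"hand": 0.4},
])

```text
time_s: 13.03
tool_pos: [424.3, -107.2, 165.6]
ee_rot: [-0.001, 1.554, 0.0]
ft_force: [0.0, -0.3, -0.4]
width: 0.402
```

Run:
```python
from h import *
p,d,c,s=snap("wrist","j");st(s)
handle(p,d,c,425,-107.6,zt=54)
```

```text
t 13.0333 pos [ 424.3 -107.2  165.6] q [ 0.51  0.41 -0.44  2.13  0.29  0.63  1.44] w 0.402 F [ 0.  -0.3 -0.4] yaw 0.03 tilt [ 0.0172 -0.0002]
handle 337 [ 425.2 -107.9] [16.1 15.5] 0.1 [ 425.5064   -107.893456]
```

View pics/j.png

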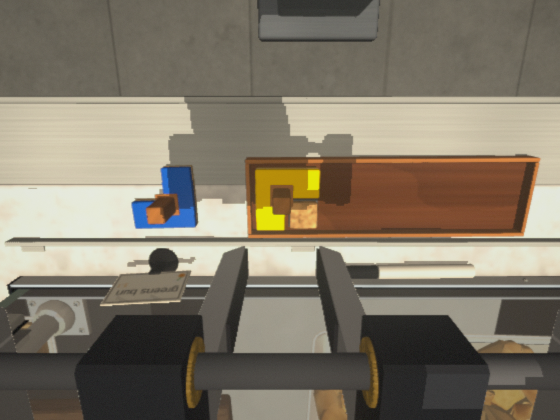

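>>> servo_tool([
  {"translation": [0.01,-0.038,0],"twist": 0,"hand": 0.4},
  {"translation": [0.02,-0.075,0],"twist": 0,"hand": 0.4},
  {"translation": [0.03,-0.11,0],"twist": 0,"hand": 0.4},
  {"translation": [0.03,-0.11,0],"twist": 0,"hand": 0.4},
])

```text
time_s: 13.42
tool_pos: [421.4, -224.5, 130.3]
ee_rot: [0.006, 1.56, -0.009]
ft_force: [-0.4, -0.3, -0.2]
width: 0.397
```

Run:
```python
from h import *
p,d,c,s=snap("wrist","k");s,M=st(s)
h=handle(p,d,c,428,-217); delta(s,M,h[0])
```

```text
t 13.4167 pos [ 421.4 -224.5  130.3] q [ 0.71  0.52 -0.4   2.07  0.34  0.6   1.64] w 0.397 F [-0.4 -0.3 -0.2] yaw -0.55 tilt [ 0.0106 -0.0023]
handle 390 [ 435.5 -219.4] [16.4 16. ] 4.6 [ 435.46054 -219.44078]
tool delta mm [ 0.1  5.2 14. ]
```

View pics/k.png

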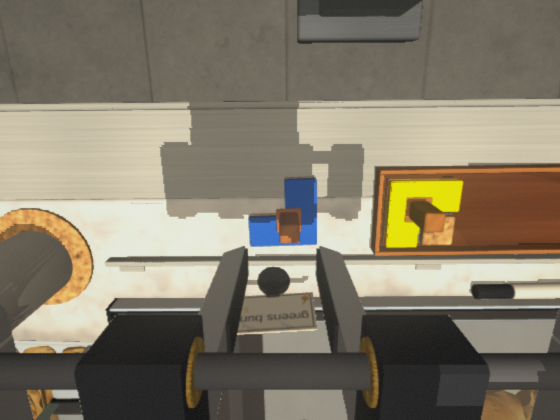

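>>> servo_tool([
  {"translation": [0.03,-0.001,0.011],"twist": -4.6,"hand": 0.4},
  {"translation": [0.055,-0.001,0.011],"twist": -4.6,"hand": 0.4},
  {"translation": [0.055,-0.001,0.011],"twist": -4.6,"hand": 0.4},
  {"translation": [0.055,-0.001,0.011],"twist": -4.6,"hand": 0.4},
])

```text
time_s: 13.8
tool_pos: [434.1, -216.6, 76.6]
ee_rot: [-0.063, 1.56, 0.066]
ft_force: [-0.3, -0.6, 0.5]
width: 0.399
```

Run:
```python
from h import *
p,d,c,s=snap("wrist","k2");s,M=st(s)
h=handle(p,d,c,434,-219); delta(s,M,h[0])
```

```text
t 13.8 pos [ 434.1 -216.6   76.6] q [ 0.65  0.62 -0.35  2.09  0.43  0.49  1.63] w 0.399 F [-0.3 -0.6  0.5] yaw 4.7 tilt [0.0099 0.002 ]
handle 607 [ 435.3 -219.3] [16.7 15.8] 0.3 [ 435.29105 -219.31902]
tool delta mm [ 0.  -2.8  1. ]
```

```bash
sed -i 's/h\[...,2\]>110/h[...,2]>70/g' h.py
python3 - <<'E'
from h import *
for t in ["k","k2"]:
    p,d,c,s=load(t); W,r=stamp("blue",p,d,c); print(W.min(0),W.max(0)); 
    # edge line: max x edge per y bin
    for (a,b) in [(0,1)]:
        ys=np.arange(W[:,1].min()+3,W[:,1].max()-3,2); xs=[W[abs(W[:,1]-y)<1.5][:,0].max() for y in ys]; print("maxx slope deg",np.degrees(np.arctan(np.polyfit(ys,xs,1)[0])),np.round(xs,0))
        xs=np.arange(W[:,0].min()+3,W[:,0].max()-3,2); ys=[W[abs(W[:,0]-x)<1.5][:,1].max() for x in xs]; print("maxy slope deg",np.degrees(np.arctan(np.polyfit(xs,ys,1)[0])),np.round(ys,0))
crop("k2",200,170,360,320)
E
```

```text
blue px 867 bbox 250 218 315 244 rect [ 448.3 -224. ] [23.5 57.9] 2.9
[ 435.1259 -253.2226] [ 459.58334 -195.18433]Traceback (most recent call last):
  File "<stdin>", line 6, in <module>
    return umr_maximum(a, axis, None, out, keepdims, initial, where)
ValueError: zero-size array to reduction operation maximum which has no identity
```

Run:
```python
from h import *
crop("k2",200,170,360,320)
```

```text
(no output)
```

View pics/k2_c.png

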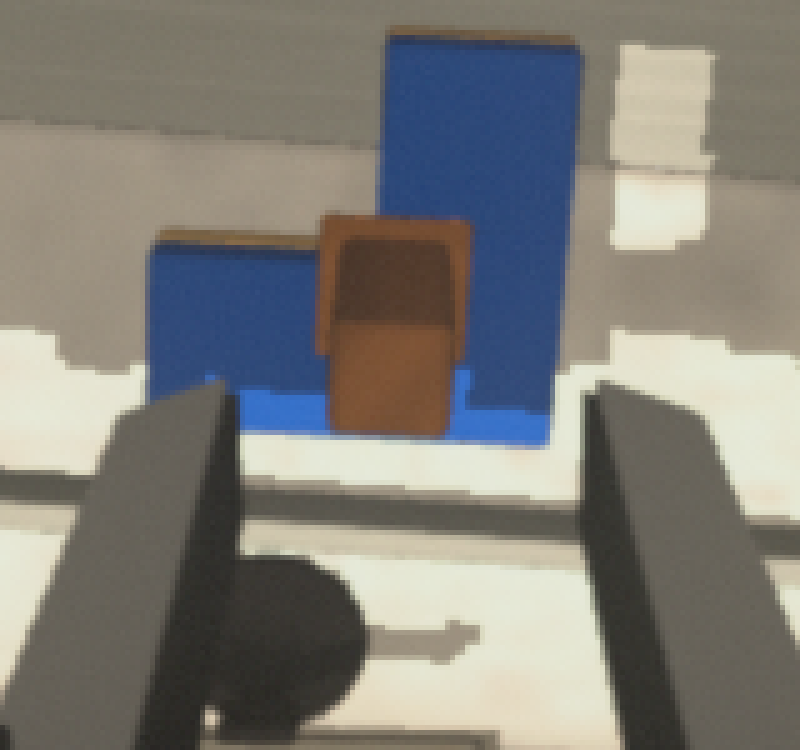

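>>> servo_tool([
  {"translation": [0.025,-0.003,0.001],"twist": 2.5,"hand": 0.4},
  {"translation": [0.045,-0.003,0.001],"twist": 2.5,"hand": 0.4},
  {"translation": [0.057,-0.003,0.001],"twist": 2.5,"hand": 0.4},
  {"translation": [0.057,-0.003,0.001],"twist": 2.5,"hand": 0.4},
  {"translation": [0.057,-0.003,0.001],"twist": 2.5,"hand": 0.4},
])

```text
time_s: 14.27
tool_pos: [437.6, -221.1, 21.3]
ee_rot: [-0.03, 1.557, 0.029]
ft_force: [0.6, 0.3, 0.8]
width: 0.398
```

Run:
```python
from h import *
s,M=st();delta(s,M,(435.3,-219.3))
```

```text
t 14.2667 pos [ 437.6 -221.1   21.3] q [ 0.59  0.72 -0.26  2.11  0.48  0.36  1.55] w 0.398 F [0.6 0.3 0.8] yaw 2.14 tilt [ 0.0138 -0.0003]
tool delta mm [-0.   1.8 -2.2]
```

>>> servo_tool([
  {"translation": [0.001,0.002,-0.002],"twist": 0,"hand": 0.4},
  {"translation": [0.001,0.002,-0.002],"twist": 0,"hand": 0.2},
  {"translation": [0.001,0.002,-0.002],"twist": 0,"hand": 0.05},
  {"translation": [0.001,0.002,-0.002],"twist": 0,"hand": 0.05},
  {"translation": [0.001,0.002,-0.002],"twist": 0,"hand": 0.05},
])

```text
time_s: 14.68
tool_pos: [435.3, -219.6, 19.7]
ee_rot: [-0.029, 1.557, 0.028]
ft_force: [-1.2, -0.4, 4.4]
width: 0.169
```

Run:
```python
from h import *
s,M=st();delta(s,M,(435.3,-219.3))
```

```text
t 14.6833 pos [ 435.3 -219.6   19.7] q [ 0.58  0.72 -0.25  2.11  0.49  0.35  1.54] w 0.169 F [-1.2 -0.4  4.4] yaw 2.08 tilt [ 0.0139 -0.0003]
tool delta mm [-0.   0.3  0. ]
```

>>> servo_tool([
  {"translation": [-0.02,0,0],"twist": 0,"hand": 0.05},
  {"translation": [-0.05,0,0],"twist": 1,"hand": 0.05},
  {"translation": [-0.085,0.03,0.001],"twist": 2.1,"hand": 0.05},
  {"translation": [-0.09,0.07,0.003],"twist": 2.1,"hand": 0.05},
  {"translation": [-0.09,0.11,0.005],"twist": 2.1,"hand": 0.05},
])

```text
time_s: 15.1
tool_pos: [436.4, -110.3, 111.5]
ee_rot: [0.003, 1.552, -0.005]
ft_force: [0.9, 0.6, -1.4]
width: 0.167
```

>>> servo_tool([
  {"translation": [0,0.04,0],"twist": 0,"hand": 0.05},
  {"translation": [0,0.08,0],"twist": 0,"hand": 0.05},
  {"translation": [0,0.12,0],"twist": 0,"hand": 0.05},
  {"translation": [0,0.16,0],"twist": 0,"hand": 0.05},
  {"translation": [0.01,0.178,0],"twist": 0,"hand": 0.05},
])

```text
time_s: 15.52
tool_pos: [436.1, 74.2, 100.6]
ee_rot: [-0.002, 1.553, 0.007]
ft_force: [0.3, 0.1, -1.7]
width: 0.171
```

>>> servo_tool([
  {"translation": [0.03,0,0],"twist": 0,"hand": 0.05},
  {"translation": [0.03,0,0],"twist": 0,"hand": 0.05},
  {"translation": [0.03,0,0],"twist": 0,"hand": 0.05},
])

```text
time_s: 15.77
tool_pos: [433.8, 67.7, 68.5]
ee_rot: [-0.002, 1.562, -0.001]
ft_force: [-0.2, -0.4, -0.9]
width: 0.17
```

Run:
```python
from h import *
p,d,c,s=snap("wrist","k3");s,M=st(s);delta(s,M,(436.9,68))
crop("k3",205,160,365,310)
```

```text
t 15.7667 pos [433.8  67.7  68.5] q [-0.05  0.59 -0.24  2.21  0.39  0.37  0.96] w 0.17 F [-0.2 -0.4 -0.9] yaw 0.04 tilt [ 0.0092 -0.0014]
tool delta mm [0.  0.2 3.1]
```

View pics/k3_c.png

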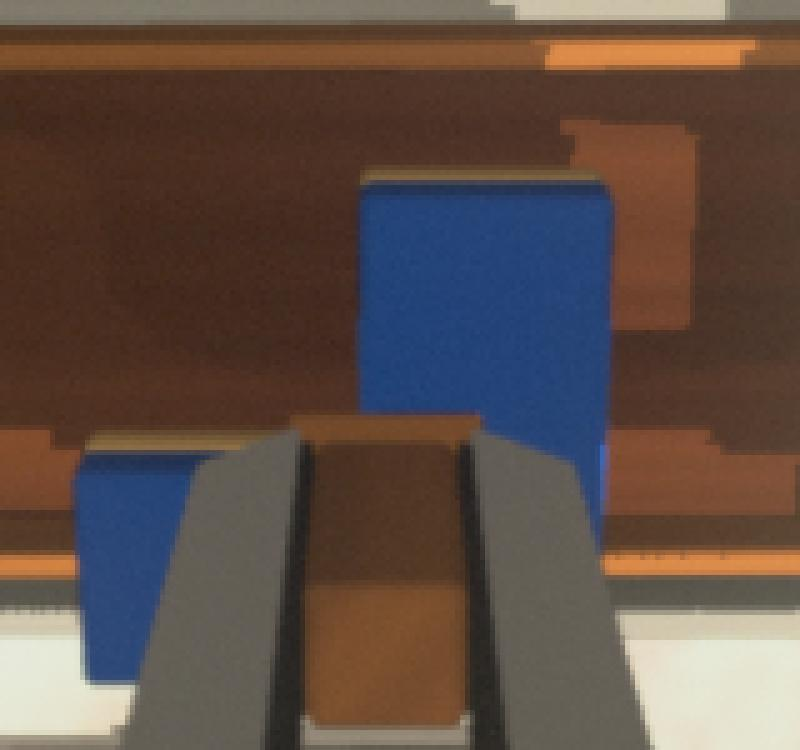

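View pics/k3.png

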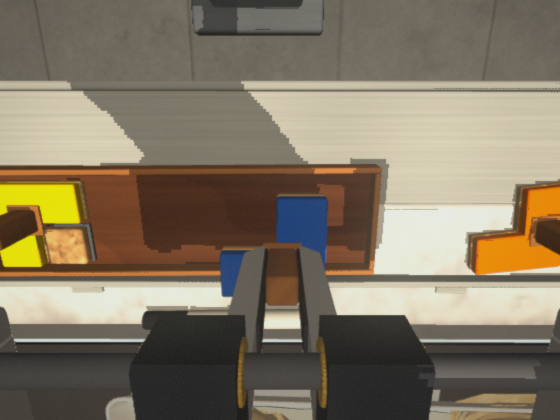

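Run:
```python
from h import *
p,d,c,s=load("k3")
z=s['tool_pos'][2]-5.7
a=plane(c,[(277,198.6),(327.4,198.6),(220.2,253),(325,260)],z);print(a.round(1))
print("plate centre",a[0,0]+30.5,(a[1,1]+a[2,1])/2)
print("tray inner -x, inner +x",plane(c,[(300,173.9),(340,160+548/5)],16).round(1))
P=cloud(c,d);t=(abs(P[...,2]-16.5)<1.5)&(P[...,0]>400)&(P[...,0]<460)&(P[...,1]>120)&(P[...,1]<150);print(np.percentile(P[t][:,1],[2,5,50,95,98]))
crop("k3",330,150,400,290,5)
```

```text
[[399.   64.9  62.8]
 [399.   92.2  62.8]
 [431.1  32.6  62.8]
 [435.4  92.3  62.8]]
plate centre 429.5104150006551 62.39016191721368
tray inner -x, inner +x [[394.8  79.6  16. ]
 [465.1 109.7  16. ]]
[129.61994381 129.77683203 131.61710231 133.4722554  133.62492585]
```

View pics/k3_c.png

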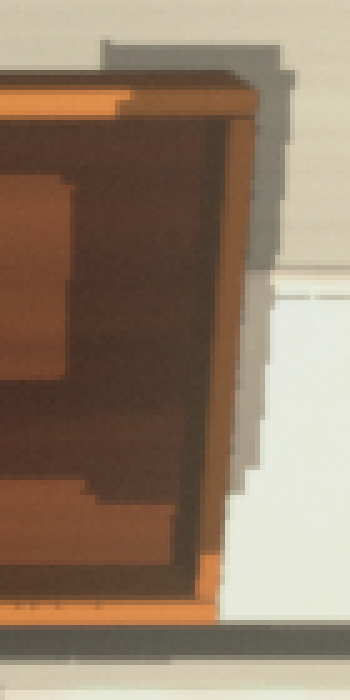

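>>> servo_tool([
  {"translation": [0.012,-0.0005,0.001],"twist": 0,"hand": 0.05},
  {"translation": [0.023,-0.0005,0.001],"twist": 0,"hand": 0.05},
  {"translation": [0.023,-0.0005,0.001],"twist": 0,"hand": 0.05},
  {"translation": [0.023,-0.0005,0.001],"twist": 0,"hand": 0.05},
])

```text
time_s: 16.15
tool_pos: [436.9, 66.8, 47.0]
ee_rot: [0.001, 1.557, -0.002]
ft_force: [-0.6, 0.6, -0.3]
width: 0.17
```

Run:
```python
from h import *
p,d,c,s=snap("wrist","k4");s,M=st(s)
crop("k4",205,160,385,310,4)
```

```text
t 16.15 pos [436.9  66.8  47. ] q [-0.08  0.63 -0.2   2.22  0.42  0.31  0.93] w 0.17 F [-0.6  0.6 -0.3] yaw -0.11 tilt [ 0.0134 -0.0003]
```

View pics/k4_c.png

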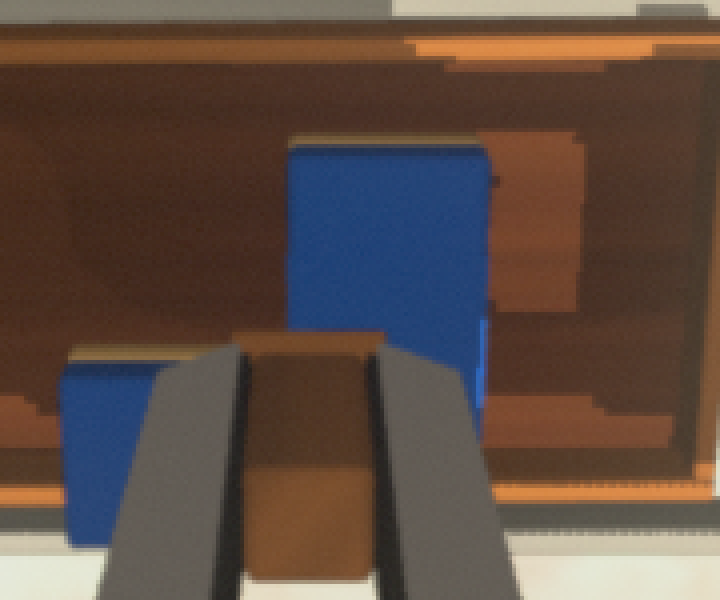

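Run:
```python
from h import *
p,d,c,s=load("k4")
z=s['tool_pos'][2]-5.7
a=plane(c,[(277,198.5),(327.5,198.5),(220.2,253)],z);print(a.round(1))
print("plate centre",a[0,0]+30.5,(a[1,1]+a[2,1])/2)
b=plane(c,[(290,175.5),(340,281.5),(383,178)],16);print(b.round(1),"tray c",(b[0,0]+b[1,0])/2)
P=cloud(c,d);t=(abs(P[...,2]-16.5)<1.5)&(P[...,0]>400)&(P[...,0]<460)&(P[...,1]>120)&(P[...,1]<150);print(np.percentile(P[t][:,1],[2,5,50,95,98]))
```

```text
[[402.   64.   41.3]
 [402.   91.4  41.3]
 [434.1  31.6  41.3]]
plate centre 432.501516787233 61.48123275161679
[[394.7  71.6  16. ]
 [466.3 105.2  16. ]
 [396.3 127.9  16. ]] tray c 430.48709287764143
[129.68257718 129.89124254 131.56969597 133.34949529 133.62657853]
```

>>> servo_tool([
  {"translation": [0.01,0.0005,-0.002],"twist": 0,"hand": 0.05},
  {"translation": [0.017,0.0005,-0.002],"twist": 0,"hand": 0.05},
  {"translation": [0.017,0.0005,-0.002],"twist": 0,"hand": 0.05},
  {"translation": [0.017,0.0005,-0.002],"twist": 0,"hand": 0.05},
])

```text
time_s: 16.53
tool_pos: [434.9, 68.1, 29.4]
ee_rot: [0.0, 1.558, -0.0]
ft_force: [0.1, -0.8, -1.4]
width: 0.166
```

Run:
```python
from h import *
p,d,c,s=snap("wrist","k5");s,M=st(s)
crop("k5",205,160,385,310,4)
```

```text
t 16.5333 pos [434.9  68.1  29.4] q [-0.1   0.67 -0.18  2.24  0.45  0.26  0.89] w 0.166 F [ 0.1 -0.8 -1.4] yaw -0.01 tilt [ 0.0129 -0.0001]
```

View pics/k5_c.png

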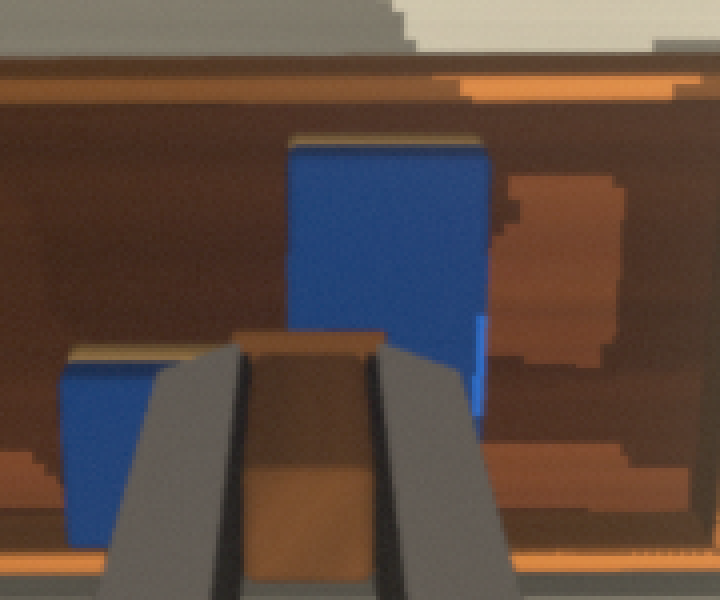

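>>> servo_tool([
  {"translation": [0.003,-0.001,0],"twist": 0,"hand": 0.05},
  {"translation": [0.006,-0.001,0],"twist": 0,"hand": 0.05},
  {"translation": [0.006,-0.001,0],"twist": 0,"hand": 0.05},
  {"translation": [0.006,-0.001,0],"twist": 0,"hand": 0.05},
])

```text
time_s: 16.92
tool_pos: [435.3, 67.1, 23.5]
ee_rot: [0.0, 1.557, -0.0]
ft_force: [-0.1, -1.1, 2.6]
width: 0.17
```

Run:
```python
from h import *
st()
```

```text
t 16.9167 pos [435.3  67.1  23.5] q [-0.09  0.68 -0.18  2.24  0.5   0.25  0.85] w 0.17 F [-0.1 -1.1  2.6] yaw -0.01 tilt [0.0139 0.0001]
```

>>> servo_tool([
  {"translation": [0,0,0],"twist": 0,"hand": 0.3},
  {"translation": [0,0,0],"twist": 0,"hand": 0.4},
  {"translation": [-0.002,0,0],"twist": 0,"hand": 0.4},
  {"translation": [-0.03,0,0],"twist": 0,"hand": 0.4},
  {"translation": [-0.07,0,0],"twist": 0,"hand": 0.4},
])

```text
time_s: 17.33
tool_pos: [431.6, 67.0, 91.8]
ee_rot: [-0.002, 1.565, -0.0]
ft_force: [2.0, -0.4, 0.2]
width: 0.4
```

>>> servo_tool([
  {"translation": [-0.035,0.03,0],"twist": 0,"hand": 0.4},
  {"translation": [-0.065,0.07,0],"twist": 0,"hand": 0.4},
  {"translation": [-0.065,0.11,0],"twist": 0,"hand": 0.4},
  {"translation": [-0.065,0.14,0],"twist": 0,"hand": 0.4},
  {"translation": [-0.065,0.14,0],"twist": 0,"hand": 0.4},
])

```text
time_s: 17.75
tool_pos: [433.5, 217.2, 160.3]
ee_rot: [-0.001, 1.553, 0.015]
ft_force: [-0.3, -0.4, -0.8]
width: 0.401
```

Run:
```python
from h import *
p,d,c,s=snap("wrist","l");s,M=st(s)
handle(p,d,c,435,67,zt=54);h=handle(p,d,c,432,252);W,r=stamp("orange",p,d,c);h=handle(p,d,c,428,355);W,r=stamp("green",p,d,c)
```

```text
t 17.75 pos [433.5 217.2 160.3] q [-0.23  0.48 -0.42  2.03  0.31  0.68  0.74] w 0.401 F [-0.3 -0.4 -0.8] yaw 0.57 tilt [0.0178 0.0089]
handle 377 [435.3  68.4] [16.7 17.1] 0.2 [435.6241    68.309685]
handle 340 [433.9 252.3] [16.6 15.9] 6.7 [433.8631  252.32434]
orange px 4066 bbox 0 147 365 228 rect [429.6 121. ] [ 78.3 352.4] 0.2
handle 350 [431.8 342.5] [16.8 16.9] 15.6 [431.70215 342.76495]Traceback (most recent call last):
  File "<stdin>", line 3, in <module>
  File "h.py", line 36, in stamp
    print(nm,"px",len(u),"bbox",u.min(),v.min(),u.max(),v.max(),"rect",np.round(r[0],1),np.round(r[1],1),round(r[2],1)); return W,r
                                ~~~~~^^
    return umr_minimum(a, axis, None, out, keepdims, initial, where)
ValueError: zero-size array to reduction operation minimum which has no identity
```

View pics/l.png

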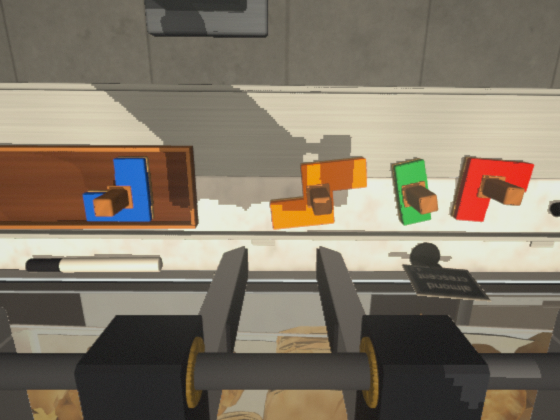

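>>> servo_tool([
  {"translation": [0.03,0.025,0],"twist": -4,"hand": 0.4},
  {"translation": [0.06,0.045,0],"twist": -6.7,"hand": 0.4},
  {"translation": [0.085,0.045,0],"twist": -6.7,"hand": 0.4},
  {"translation": [0.085,0.045,0],"twist": -6.7,"hand": 0.4},
  {"translation": [0.085,0.045,0],"twist": -6.7,"hand": 0.4},
])

```text
time_s: 18.22
tool_pos: [433.1, 250.0, 72.2]
ee_rot: [-0.094, 1.56, 0.088]
ft_force: [0.3, -0.1, 0.6]
width: 0.401
```

Run:
```python
from h import *
p,d,c,s=snap("wrist","l2");s,M=st(s)
h=handle(p,d,c,434,252);delta(s,M,h[0])
crop("l2",205,160,365,310)
```

```text
t 18.2167 pos [433.1 250.   72.2] q [-0.35  0.64 -0.34  2.05  0.44  0.51  0.67] w 0.401 F [ 0.3 -0.1  0.6] yaw 6.65 tilt [ 0.0096 -0.0034]
handle 606 [433.5 252.5] [16.  14.9] 6.8 [433.57803 252.43518]
tool delta mm [-0.   2.4  0.7]
```

View pics/l2_c.png

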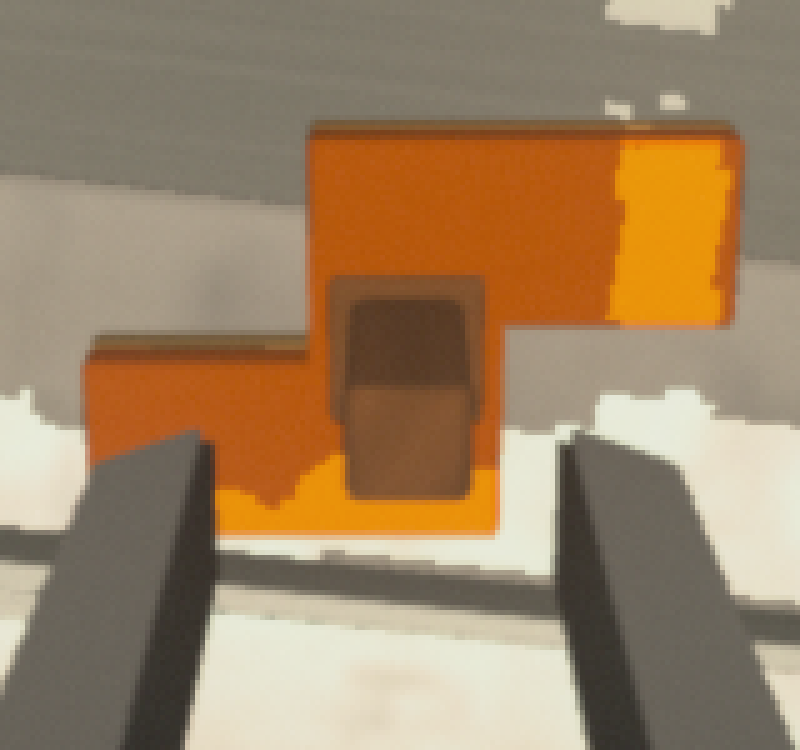

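>>> servo_tool([
  {"translation": [0.025,0.0015,-0.0015],"twist": 0,"hand": 0.4},
  {"translation": [0.045,0.0015,-0.0015],"twist": 0,"hand": 0.4},
  {"translation": [0.054,0.0015,-0.0015],"twist": 0,"hand": 0.4},
  {"translation": [0.054,0.0015,-0.0015],"twist": 0,"hand": 0.4},
  {"translation": [0.054,0.0015,-0.0015],"twist": 0,"hand": 0.4},
])

```text
time_s: 18.68
tool_pos: [434.0, 253.2, 20.2]
ee_rot: [-0.091, 1.555, 0.09]
ft_force: [-0.3, 0.3, -0.0]
width: 0.401
```

Run:
```python
from h import *
s,M=st();delta(s,M,(433.6,252.4))
```

```text
t 18.6833 pos [434.  253.2  20.2] q [-0.41  0.73 -0.26  2.07  0.5   0.38  0.61] w 0.401 F [-0.3  0.3 -0. ] yaw 6.64 tilt [0.0139 0.0001]
tool delta mm [-0.  -0.7 -0.4]
```

Close, then lift.

>>> servo_tool([
  {"translation": [0.0005,-0.0005,-0.0005],"twist": 0,"hand": 0.2},
  {"translation": [0.0005,-0.0005,-0.0005],"twist": 0,"hand": 0.05},
  {"translation": [0.0005,-0.0005,-0.0005],"twist": 0,"hand": 0.05},
  {"translation": [0.0005,-0.0005,-0.0005],"twist": 0,"hand": 0.05},
])

```text
time_s: 19.02
tool_pos: [433.4, 253.1, 19.4]
ee_rot: [-0.092, 1.555, 0.091]
ft_force: [-1.0, -0.9, 5.5]
width: 0.167
```

Run:
```python
from h import *
s,M=st()
```

```text
t 19.0167 pos [433.4 253.1  19.4] q [-0.42  0.73 -0.26  2.08  0.51  0.38  0.6 ] w 0.167 F [-1.  -0.9  5.5] yaw 6.68 tilt [0.0141 0.0006]
```

>>> servo_tool([
  {"translation": [-0.02,0,0],"twist": 0,"hand": 0.05},
  {"translation": [-0.055,0,0],"twist": 2,"hand": 0.05},
  {"translation": [-0.085,-0.03,-0.004],"twist": 4,"hand": 0.05},
  {"translation": [-0.09,-0.07,-0.009],"twist": 6.7,"hand": 0.05},
  {"translation": [-0.09,-0.11,-0.0141],"twist": 6.7,"hand": 0.05},
])

```text
time_s: 19.43
tool_pos: [432.0, 142.4, 111.0]
ee_rot: [0.001, 1.553, 0.002]
ft_force: [1.6, -0.5, -1.6]
width: 0.168
```

>>> servo_tool([
  {"translation": [0,-0.04,0],"twist": 0,"hand": 0.05},
  {"translation": [0,-0.08,-0.001],"twist": 0,"hand": 0.05},
  {"translation": [0,-0.115,-0.001],"twist": 0,"hand": 0.05},
  {"translation": [0,-0.13,-0.001],"twist": 0,"hand": 0.05},
  {"translation": [0,-0.13,-0.001],"twist": 0,"hand": 0.05},
])

```text
time_s: 19.85
tool_pos: [428.7, 7.4, 108.6]
ee_rot: [0.004, 1.559, -0.008]
ft_force: [0.2, 0.9, -0.3]
width: 0.165
```

>>> servo_tool([
  {"translation": [0.02,0,0],"twist": 0,"hand": 0.05},
  {"translation": [0.05,0,0],"twist": 0,"hand": 0.05},
  {"translation": [0.05,0,0],"twist": 0,"hand": 0.05},
  {"translation": [0.05,0,0],"twist": 0,"hand": 0.05},
])

```text
time_s: 20.18
tool_pos: [429.1, 13.1, 58.1]
ee_rot: [-0.002, 1.561, 0.002]
ft_force: [-0.2, 0.0, -0.9]
width: 0.167
```

Run:
```python
from h import *
p,d,c,s=snap("wrist","l3");s,M=st(s);delta(s,M,(430.7,12.5))
crop("l3",195,160,385,310,4)
```

```text
t 20.1833 pos [429.1  13.1  58.1] q [ 0.11  0.61 -0.29  2.25  0.51  0.34  0.95] w 0.167 F [-0.2  0.  -0.9] yaw 0.12 tilt [0.01 0.  ]
tool delta mm [ 0.  -0.6  1.6]
```

View pics/l3_c.png

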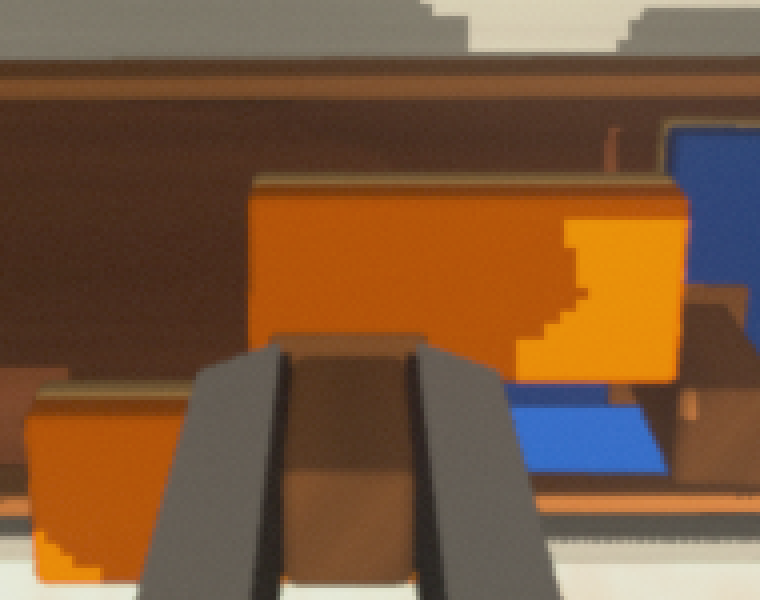

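```bash
cat >> h.py <<'E'
def w(c,z,*uv): return plane(c,uv,z).round(1)[:,:2].tolist()
E
python3 - <<'E'
from h import *
p,d,c,s=load("l3")
print("orange upper bar",w(c,52.7,(257,209.75),(367,209.75)), "lower bar left",w(c,52.7,(195+25/4,160+415/4)))
print("tray",w(c,16,(300,184.75),(340,284)),"blue corner",w(c,18,(361.75,192)), "blue lower-left bar top",w(c,18,(195+640/4,160+407/4)))
E
```

```text
orange upper bar [[400.6, -0.6], [400.4, 59.4]] lower bar left [[433.0, -33.2]]
tray [[395.1, 24.6], [466.3, 53.9]] blue corner [[399.3, 64.1]] blue lower-left bar top [[448.2, 62.9]]
```

>>> servo_tool([
  {"translation": [0.012,-0.0005,-0.001],"twist": 0,"hand": 0.05},
  {"translation": [0.024,-0.0005,-0.001],"twist": 0,"hand": 0.05},
  {"translation": [0.028,-0.0005,-0.001],"twist": 0,"hand": 0.05},
  {"translation": [0.028,-0.0005,-0.001],"twist": 0,"hand": 0.05},
  {"translation": [0.028,-0.0005,-0.001],"twist": 0,"hand": 0.05},
])

```text
time_s: 20.65
tool_pos: [430.1, 12.0, 31.5]
ee_rot: [-0.0, 1.557, 0.001]
ft_force: [0.3, 0.5, -1.1]
width: 0.168
```

Run:
```python
from h import *
p,d,c,s=snap("wrist","l4");s,M=st(s)
crop("l4",195,160,385,310,4)
```

```text
t 20.65 pos [430.1  12.   31.5] q [ 0.07  0.66 -0.23  2.26  0.59  0.26  0.88] w 0.168 F [ 0.3  0.5 -1.1] yaw 0.03 tilt [0.0142 0.0003]
```

View pics/l4_c.png

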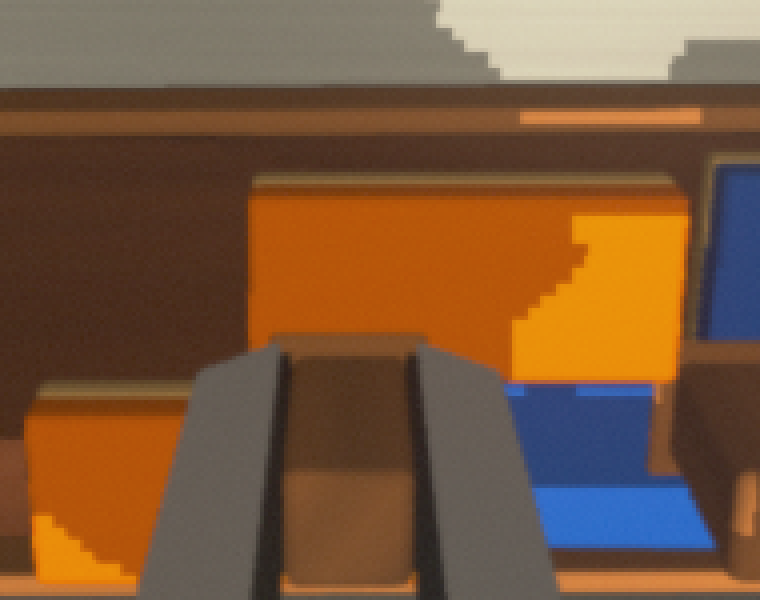

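Run:
```python
from h import *
p,d,c,s=load("l4")
z=31.5-5.4
print("orange upper bar",w(c,z,(257,209.75),(367,209.75)), "lower bar left",w(c,z,(195+25/4,160+415/4)))
print("tray",w(c,16,(300,193.75),(340,303)),"blue corner",w(c,18,(195+715/4,160+165/4)),"yellow?")
```

```text
orange upper bar [[401.5, -1.7], [401.5, 58.3]] lower bar left [[434.0, -34.3]]
tray [[395.2, 22.1], [466.0, 48.5]] blue corner [[399.0, 63.8]] yellow?
```

>>> servo_tool([
  {"translation": [0.004,0.0005,-0.0015],"twist": 0,"hand": 0.05},
  {"translation": [0.0085,0.0005,-0.0015],"twist": 0,"hand": 0.05},
  {"translation": [0.0085,0.0005,-0.0015],"twist": 0,"hand": 0.05},
  {"translation": [0.0085,0.0005,-0.0015],"twist": 0,"hand": 0.05},
])

```text
time_s: 21.03
tool_pos: [428.7, 12.2, 22.9]
ee_rot: [0.0, 1.556, 0.0]
ft_force: [-1.0, 0.4, 1.9]
width: 0.169
```

Run:
```python
from h import *
st()
```

```text
t 21.0333 pos [428.7  12.2  22.9] q [ 0.07  0.68 -0.24  2.27  0.67  0.24  0.8 ] w 0.169 F [-1.   0.4  1.9] yaw 0.0 tilt [0.0145 0.0003]
```

>>> servo_tool([
  {"translation": [0,0,0],"twist": 0,"hand": 0.3},
  {"translation": [0,0,0],"twist": 0,"hand": 0.4},
  {"translation": [-0.002,0,0],"twist": 0,"hand": 0.4},
  {"translation": [-0.03,0,0],"twist": 0,"hand": 0.4},
  {"translation": [-0.07,0,0],"twist": 0,"hand": 0.4},
])

```text
time_s: 21.45
tool_pos: [424.9, 12.1, 91.1]
ee_rot: [-0.001, 1.564, 0.0]
ft_force: [2.0, -0.4, 0.1]
width: 0.396
```

>>> servo_tool([
  {"translation": [-0.03,0.03,0],"twist": 0,"hand": 0.4},
  {"translation": [-0.065,0.07,0],"twist": 0,"hand": 0.4},
  {"translation": [-0.065,0.11,0],"twist": 0,"hand": 0.4},
  {"translation": [-0.065,0.15,0],"twist": 0,"hand": 0.4},
  {"translation": [-0.065,0.19,0],"twist": 0,"hand": 0.4},
])

```text
time_s: 21.87
tool_pos: [426.8, 198.8, 158.5]
ee_rot: [0.002, 1.555, -0.001]
ft_force: [0.5, 0.1, -0.3]
width: 0.397
```

>>> servo_tool([
  {"translation": [0,0.04,0],"twist": 0,"hand": 0.4},
  {"translation": [0,0.08,0],"twist": -4,"hand": 0.4},
  {"translation": [0,0.115,0],"twist": -8,"hand": 0.4},
  {"translation": [0.01,0.135,0],"twist": -8,"hand": 0.4},
  {"translation": [0.01,0.135,0],"twist": -8,"hand": 0.4},
])

```text
time_s: 22.28
tool_pos: [424.7, 338.0, 146.6]
ee_rot: [-0.112, 1.556, 0.117]
ft_force: [-0.3, -0.1, 0.5]
width: 0.401
```

Run:
```python
from h import *
p,d,c,s=snap("wrist","m");s,M=st(s)
h=handle(p,d,c,432,342);delta(s,M,h[0]); h=handle(p,d,c,425,415)
```

```text
t 22.2833 pos [424.7 338.  146.6] q [-0.36  0.6  -0.56  1.88  0.45  0.78  0.55] w 0.401 F [-0.3 -0.1  0.5] yaw 8.36 tilt [0.0117 0.0043]
handle 357 [431.7 343.9] [16.6 15.8] 12.9 [431.6467 343.8524]
tool delta mm [0.1 4.8 7.8]
handle 363 [424.1 415.2] [16.5 16.4] 85.5 [424.16492 415.30157]
```

View pics/m.png

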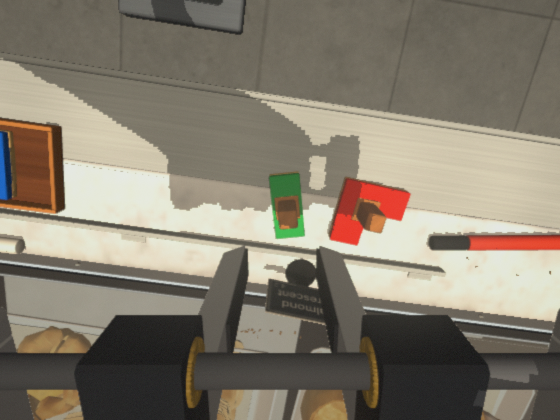

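>>> servo_tool([
  {"translation": [0.03,0.005,0.005],"twist": -4.6,"hand": 0.4},
  {"translation": [0.06,0.007,0.005],"twist": -4.6,"hand": 0.4},
  {"translation": [0.073,0.007,0.005],"twist": -4.6,"hand": 0.4},
  {"translation": [0.073,0.007,0.005],"twist": -4.6,"hand": 0.4},
  {"translation": [0.073,0.007,0.005],"twist": -4.6,"hand": 0.4},
])

```text
time_s: 22.75
tool_pos: [431.5, 338.1, 74.1]
ee_rot: [-0.174, 1.552, 0.169]
ft_force: [0.2, -1.0, -0.6]
width: 0.402
```

Run:
```python
from h import *
p,d,c,s=snap("wrist","m2");s,M=st(s)
h=handle(p,d,c,432,342);delta(s,M,h[0])
crop("m2",205,160,365,310)
```

```text
t 22.75 pos [431.5 338.1  74.1] q [-0.4   0.71 -0.5   1.92  0.56  0.65  0.53] w 0.402 F [ 0.2 -1.  -0.6] yaw 12.51 tilt [ 0.012 -0.002]
handle 621 [431.5 343.5] [16.9 15.5] 13.6 [431.54233 343.5986 ]
tool delta mm [-0.   5.2  1.2]
```

View pics/m2_c.png

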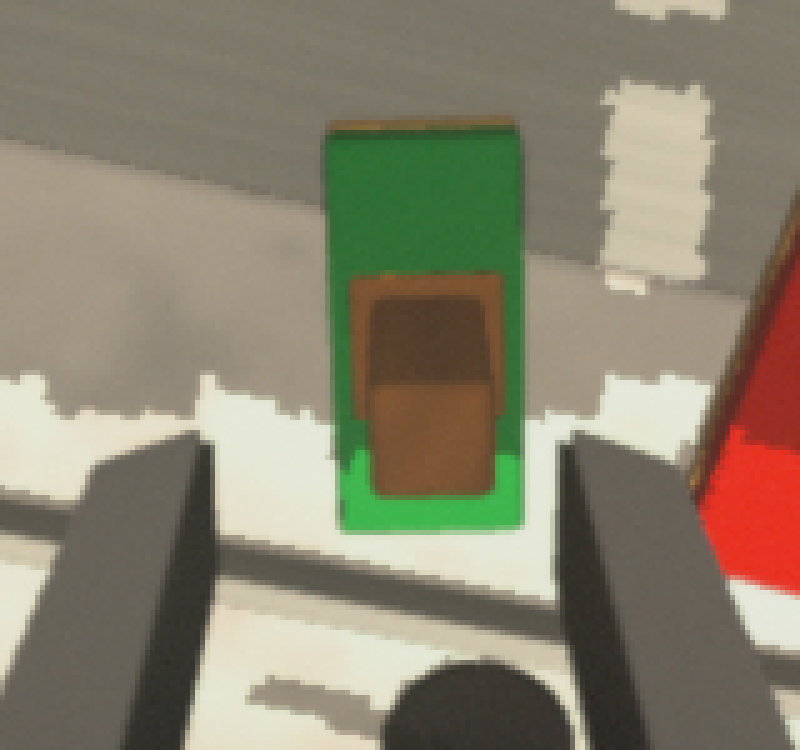

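>>> servo_tool([
  {"translation": [0.02,0.004,-0.001],"twist": -0.8,"hand": 0.4},
  {"translation": [0.045,0.004,-0.001],"twist": -0.8,"hand": 0.4},
  {"translation": [0.055,0.004,-0.001],"twist": -0.8,"hand": 0.4},
  {"translation": [0.055,0.004,-0.001],"twist": -0.8,"hand": 0.4},
  {"translation": [0.055,0.004,-0.001],"twist": -0.8,"hand": 0.4},
])

```text
time_s: 23.22
tool_pos: [430.7, 343.6, 20.0]
ee_rot: [-0.184, 1.549, 0.182]
ft_force: [-0.3, 0.1, 0.4]
width: 0.399
```

Run:
```python
from h import *
s,M=st();delta(s,M,(431.5,343.6))
```

```text
t 23.2167 pos [430.7 343.6  20. ] q [-0.46  0.79 -0.43  1.94  0.64  0.54  0.48] w 0.399 F [-0.3  0.1  0.4] yaw 13.37 tilt [0.0136 0.0002]
tool delta mm [ 0.  -0.2  0.8]
```

>>> servo_tool([
  {"translation": [0.0005,0,0.0005],"twist": 0,"hand": 0.2},
  {"translation": [0.0005,0,0.0005],"twist": 0,"hand": 0.05},
  {"translation": [0.0005,0,0.0005],"twist": 0,"hand": 0.05},
  {"translation": [0.0005,0,0.0005],"twist": 0,"hand": 0.05},
])

```text
time_s: 23.55
tool_pos: [431.3, 344.1, 19.5]
ee_rot: [-0.184, 1.549, 0.182]
ft_force: [1.1, -1.3, 4.1]
width: 0.169
```

Run:
```python
from h import *
s,M=st(); print((M.T@np.array([430.7-s['tool_pos'][0],111.5-s['tool_pos'][1],0])).round(1))
```

```text
t 23.55 pos [431.3 344.1  19.5] q [-0.46  0.8  -0.43  1.94  0.64  0.54  0.48] w 0.169 F [ 1.1 -1.3  4.1] yaw 13.38 tilt [0.0142 0.0009]
[-2.000e-01 -2.261e+02 -5.440e+01]
```

>>> servo_tool([
  {"translation": [-0.02,0,0],"twist": 0,"hand": 0.05},
  {"translation": [-0.05,0,0],"twist": 4,"hand": 0.05},
  {"translation": [-0.07,-0.03,-0.0072],"twist": 8,"hand": 0.05},
  {"translation": [-0.07,-0.065,-0.0156],"twist": 13.4,"hand": 0.05},
  {"translation": [-0.07,-0.1,-0.0241],"twist": 13.4,"hand": 0.05},
])

```text
time_s: 23.97
tool_pos: [430.3, 241.1, 90.3]
ee_rot: [0.003, 1.554, -0.0]
ft_force: [-0.1, -0.4, -0.1]
width: 0.165
```

>>> servo_tool([
  {"translation": [0,-0.04,0],"twist": 0,"hand": 0.05},
  {"translation": [0,-0.08,0],"twist": 0,"hand": 0.05},
  {"translation": [0,-0.115,0],"twist": 0,"hand": 0.05},
  {"translation": [0.015,-0.13,0],"twist": 0,"hand": 0.05},
  {"translation": [0.03,-0.13,0],"twist": 0,"hand": 0.05},
])

```text
time_s: 24.38
tool_pos: [430.2, 105.5, 58.9]
ee_rot: [0.003, 1.557, -0.008]
ft_force: [-0.2, -0.5, -1.0]
width: 0.17
```

>>> servo_tool([
  {"translation": [0.005,0,0],"twist": 0,"hand": 0.05},
  {"translation": [0.005,0,0],"twist": 0,"hand": 0.05},
  {"translation": [0.005,0,0],"twist": 0,"hand": 0.05},
])

```text
time_s: 24.63
tool_pos: [430.2, 112.0, 53.8]
ee_rot: [-0.001, 1.558, 0.002]
ft_force: [-0.1, 0.1, -0.7]
width: 0.169
```

Run:
```python
from h import *
p,d,c,s=snap("wrist","m3");s,M=st(s);delta(s,M,(430.7,111.5))
crop("m3",195,160,385,310,4)
```

```text
t 24.6333 pos [430.2 112.   53.8] q [-0.06  0.64 -0.38  2.21  0.64  0.39  0.61] w 0.169 F [-0.1  0.1 -0.7] yaw 0.1 tilt [0.0132 0.0007]
tool delta mm [ 0.  -0.5  0.5]
```

View pics/m3_c.png

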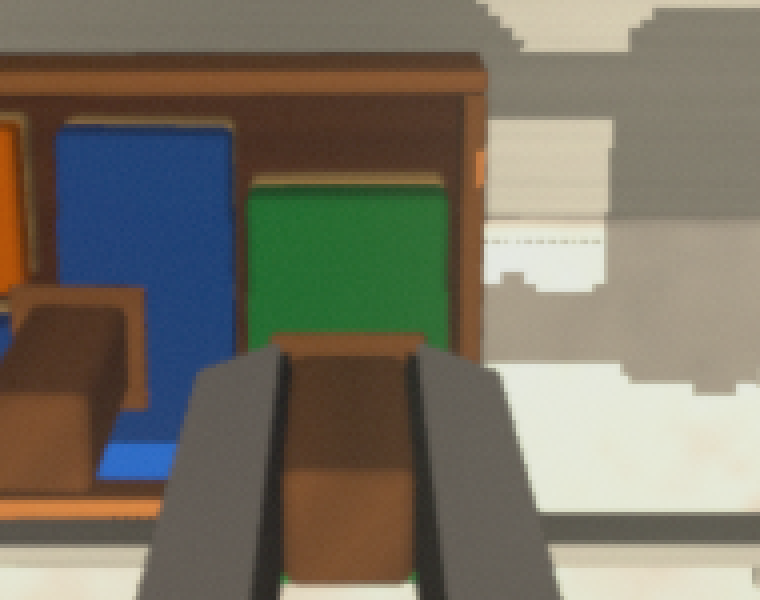

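Run:
```python
from h import *
p,d,c,s=load("m3")
print("green",w(c,48.3,(256.75,207.5),(307,207.5)),"blue right",w(c,18,(253.25,192)),"tray",w(c,16,(311.25,184),(230,284.5)))
```

```text
green [[400.4, 98.1], [400.3, 125.5]] blue right [[399.5, 93.9]] tray [[394.8, 130.3], [465.7, 76.4]]
```

>>> servo_tool([
  {"translation": [0.012,0,-0.001],"twist": 0,"hand": 0.05},
  {"translation": [0.022,0,-0.001],"twist": 0,"hand": 0.05},
  {"translation": [0.024,0,-0.001],"twist": 0,"hand": 0.05},
  {"translation": [0.024,0,-0.001],"twist": 0,"hand": 0.05},
  {"translation": [0.024,0,-0.001],"twist": 0,"hand": 0.05},
])

```text
time_s: 25.1
tool_pos: [429.6, 111.5, 30.1]
ee_rot: [-0.0, 1.557, 0.001]
ft_force: [0.1, 0.4, -1.4]
width: 0.171
```

Run:
```python
from h import *
p,d,c,s=snap("wrist","m4");s,M=st(s)
crop("m4",195,160,385,310,4)
```

```text
t 25.1 pos [429.6 111.5  30.1] q [-0.1   0.68 -0.31  2.22  0.69  0.32  0.56] w 0.171 F [ 0.1  0.4 -1.4] yaw 0.06 tilt [0.0137 0.0004]
```

View pics/m4_c.png

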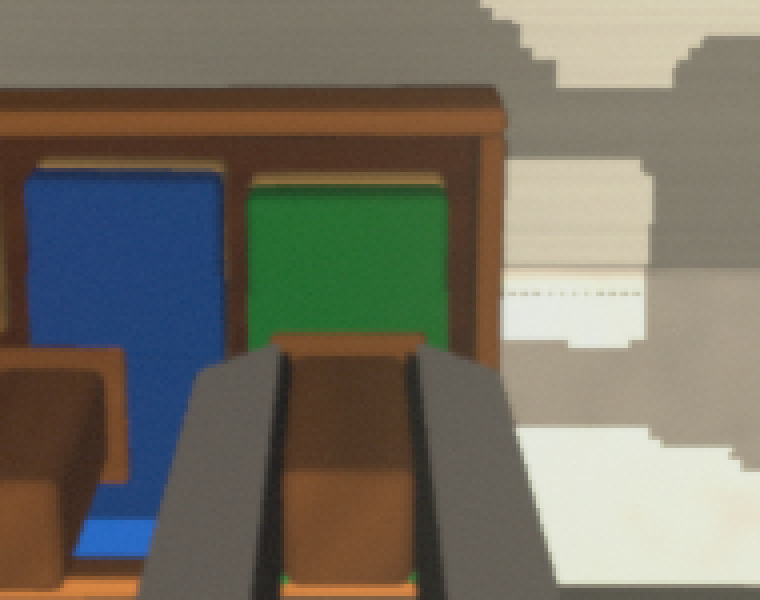

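Aligned well between blue and the wall. Down and release.

>>> servo_tool([
  {"translation": [0.004,0.0003,0],"twist": 0,"hand": 0.05},
  {"translation": [0.007,0.0003,0],"twist": 0,"hand": 0.05},
  {"translation": [0.007,0.0003,0],"twist": 0,"hand": 0.05},
  {"translation": [0.007,0.0003,0],"twist": 0,"hand": 0.05},
])

```text
time_s: 25.48
tool_pos: [430.1, 111.5, 23.0]
ee_rot: [0.0, 1.556, 0.0]
ft_force: [0.2, 0.3, 4.8]
width: 0.167
```

Run:
```python
from h import *
s,M=st()
```

```text
t 25.4833 pos [430.1 111.5  23. ] q [-0.12  0.69 -0.29  2.23  0.71  0.3   0.54] w 0.167 F [0.2 0.3 4.8] yaw 0.01 tilt [0.0145 0.0004]
```

>>> servo_tool([
  {"translation": [0,0,0],"twist": 0,"hand": 0.25},
  {"translation": [0,0,0],"twist": 0,"hand": 0.3},
  {"translation": [-0.002,0,0],"twist": 0,"hand": 0.3},
  {"translation": [-0.03,0,0],"twist": 0,"hand": 0.3},
  {"translation": [-0.07,0,0],"twist": 0,"hand": 0.35},
])

```text
time_s: 25.9
tool_pos: [426.2, 110.6, 91.3]
ee_rot: [-0.002, 1.565, -0.001]
ft_force: [1.7, 0.2, -0.3]
width: 0.332
```

>>> servo_tool([
  {"translation": [-0.03,0.035,0],"twist": 0,"hand": 0.4},
  {"translation": [-0.05,0.075,0],"twist": 0,"hand": 0.4},
  {"translation": [-0.05,0.115,0],"twist": 2,"hand": 0.4},
  {"translation": [-0.05,0.155,0],"twist": 4,"hand": 0.4},
  {"translation": [-0.05,0.195,-0.002],"twist": 8,"hand": 0.4},
])

```text
time_s: 26.32
tool_pos: [426.5, 306.0, 143.3]
ee_rot: [0.114, 1.554, -0.111]
ft_force: [-0.0, 0.6, 0.4]
width: 0.4
```

>>> servo_tool([
  {"translation": [0,0.04,0.005],"twist": 0,"hand": 0.4},
  {"translation": [0,0.08,0.01],"twist": 0,"hand": 0.4},
  {"translation": [0,0.1,0.012],"twist": 0,"hand": 0.4},
  {"translation": [0.02,0.1,0.012],"twist": 0,"hand": 0.4},
  {"translation": [0.02,0.1,0.012],"twist": 0,"hand": 0.4},
])

```text
time_s: 26.73
tool_pos: [450.3, 401.7, 120.1]
ee_rot: [0.106, 1.559, -0.11]
ft_force: [0.4, -1.0, -0.4]
width: 0.401
```

Run:
```python
from h import *
p,d,c,s=snap("wrist","n");s,M=st(s)
h=handle(p,d,c,424,415);delta(s,M,h[0])
W,r=stamp("red",p,d,c)
```

```text
t 26.7333 pos [450.3 401.7 120.1] q [-0.48  0.7  -0.49  1.73  0.44  0.81  0.26] w 0.401 F [ 0.4 -1.  -0.4] yaw -7.88 tilt [ 0.0093 -0.0029]
handle 477 [424.2 416.2] [15.9 16.3] 83.4 [424.32773 416.22   ]
tool delta mm [ -0.3  10.7 -27.8]
red px 4710 bbox 265 139 549 216 rect [436.1 505.7] [228.3  59.8] 85.9
```

View pics/n.png

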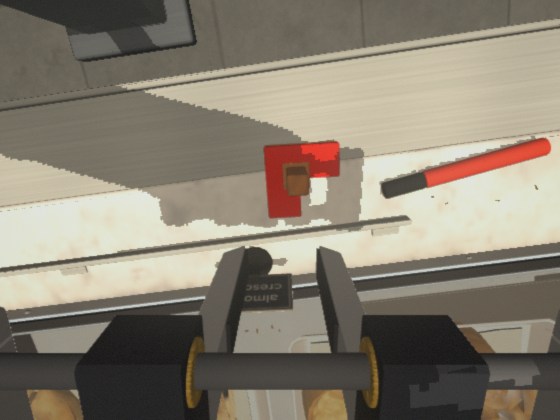

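>>> servo_tool([
  {"translation": [0.02,0.007,-0.025],"twist": -1.2,"hand": 0.4},
  {"translation": [0.045,0.008,-0.028],"twist": -1.2,"hand": 0.4},
  {"translation": [0.045,0.008,-0.028],"twist": -1.2,"hand": 0.4},
  {"translation": [0.045,0.008,-0.028],"twist": -1.2,"hand": 0.4},
])

```text
time_s: 27.12
tool_pos: [426.0, 411.9, 77.5]
ee_rot: [0.092, 1.557, -0.095]
ft_force: [0.1, -0.4, -0.1]
width: 0.397
```

Run:
```python
from h import *
p,d,c,s=snap("wrist","n2");s,M=st(s)
h=handle(p,d,c,424,415);delta(s,M,h[0])
crop("n2",205,160,365,310)
```

```text
t 27.1167 pos [426.  411.9  77.5] q [-0.54  0.75 -0.45  1.79  0.49  0.71  0.19] w 0.397 F [ 0.1 -0.4 -0.1] yaw -6.83 tilt [ 0.0119 -0.0027]
handle 610 [423.9 416.2] [15.7 16.8] 84.1 [423.9836  416.32834]
tool delta mm [-0.   4.  -2.6]
```

View pics/n2_c.png

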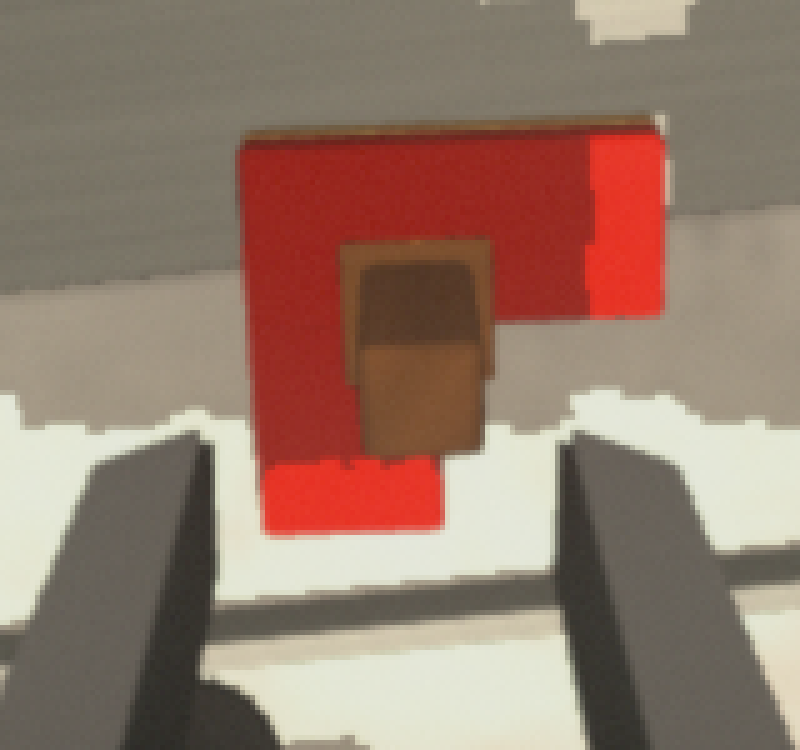

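>>> servo_tool([
  {"translation": [0.02,0.0035,-0.0045],"twist": -1.7,"hand": 0.4},
  {"translation": [0.045,0.0035,-0.0045],"twist": -1.7,"hand": 0.4},
  {"translation": [0.058,0.0035,-0.0045],"twist": -1.7,"hand": 0.4},
  {"translation": [0.058,0.0035,-0.0045],"twist": -1.7,"hand": 0.4},
  {"translation": [0.058,0.0035,-0.0045],"twist": -1.7,"hand": 0.4},
])

```text
time_s: 27.58
tool_pos: [423.6, 417.3, 20.1]
ee_rot: [0.071, 1.556, -0.071]
ft_force: [0.7, -0.3, -0.1]
width: 0.405
```

Run:
```python
from h import *
s,M=st();delta(s,M,(424,416.3))
```

```text
t 27.5833 pos [423.6 417.3  20.1] q [-0.58  0.83 -0.4   1.81  0.55  0.6   0.15] w 0.405 F [ 0.7 -0.3 -0.1] yaw -5.18 tilt [ 0.0135 -0.0003]
tool delta mm [ 0.  -0.9  0.5]
```

>>> servo_tool([
  {"translation": [0.0005,-0.001,0.0005],"twist": 0,"hand": 0.2},
  {"translation": [0.0005,-0.001,0.0005],"twist": 0,"hand": 0.05},
  {"translation": [0.0005,-0.001,0.0005],"twist": 0,"hand": 0.05},
  {"translation": [0.0005,-0.001,0.0005],"twist": 0,"hand": 0.05},
])

```text
time_s: 27.92
tool_pos: [423.8, 417.0, 20.0]
ee_rot: [0.071, 1.555, -0.069]
ft_force: [1.9, -1.5, 2.6]
width: 0.171
```

Run:
```python
from h import *
s,M=st(); print((M.T@np.array([425-s['tool_pos'][0],-42.5-s['tool_pos'][1],0])).round(1))
```

```text
t 27.9167 pos [423.8 417.   20. ] q [-0.58  0.83 -0.4   1.82  0.55  0.6   0.15] w 0.171 F [ 1.9 -1.5  2.6] yaw -5.11 tilt [0.0143 0.0009]
[-4.000e-01 -4.575e+02  4.220e+01]
```

>>> servo_tool([
  {"translation": [-0.02,0,0],"twist": 0,"hand": 0.05},
  {"translation": [-0.055,0,0],"twist": -2,"hand": 0.05},
  {"translation": [-0.085,-0.03,0.0028],"twist": -5.1,"hand": 0.05},
  {"translation": [-0.09,-0.07,0.0065],"twist": -5.1,"hand": 0.05},
  {"translation": [-0.09,-0.11,0.0101],"twist": -5.1,"hand": 0.05},
])

```text
time_s: 28.33
tool_pos: [423.2, 307.3, 111.7]
ee_rot: [0.001, 1.553, 0.005]
ft_force: [1.4, -1.3, -1.0]
width: 0.168
```

>>> servo_tool([
  {"translation": [0,-0.04,0],"twist": 0,"hand": 0.05},
  {"translation": [0,-0.08,0],"twist": 0,"hand": 0.05},
  {"translation": [0,-0.12,0],"twist": 0,"hand": 0.05},
  {"translation": [0,-0.16,0],"twist": 0,"hand": 0.05},
  {"translation": [0,-0.2,0.001],"twist": 0,"hand": 0.05},
])

```text
time_s: 28.75
tool_pos: [422.9, 104.5, 109.5]
ee_rot: [-0.001, 1.557, 0.0]
ft_force: [0.9, -0.3, -0.0]
width: 0.168
```

>>> servo_tool([
  {"translation": [0,-0.04,0],"twist": 0,"hand": 0.05},
  {"translation": [0,-0.08,0],"twist": 0,"hand": 0.05},
  {"translation": [0,-0.12,0],"twist": 0,"hand": 0.05},
  {"translation": [0,-0.147,0],"twist": 0,"hand": 0.05},
  {"translation": [0,-0.147,0],"twist": 0,"hand": 0.05},
])

```text
time_s: 29.17
tool_pos: [422.2, -47.6, 108.9]
ee_rot: [0.005, 1.56, -0.011]
ft_force: [-0.2, -0.7, -0.6]
width: 0.164
```

>>> servo_tool([
  {"translation": [0.025,0,0],"twist": 0,"hand": 0.05},
  {"translation": [0.045,0,0],"twist": 0,"hand": 0.05},
  {"translation": [0.045,0,0],"twist": 0,"hand": 0.05},
  {"translation": [0.045,0,0],"twist": 0,"hand": 0.05},
])

```text
time_s: 29.5
tool_pos: [423.4, -40.0, 63.9]
ee_rot: [-0.001, 1.559, 0.001]
ft_force: [0.1, 0.8, -0.7]
width: 0.165
```

Run:
```python
from h import *
p,d,c,s=snap("wrist","n3");s,M=st(s);delta(s,M,(425,-42.5))
crop("n3",195,160,385,310,4)
```

```text
t 29.5 pos [423.4 -40.   63.9] q [ 0.34  0.61 -0.45  2.25  0.69  0.4   0.89] w 0.165 F [ 0.1  0.8 -0.7] yaw 0.09 tilt [0.0114 0.0002]
tool delta mm [ 0.  -2.5  1.6]
```

View pics/n3.png

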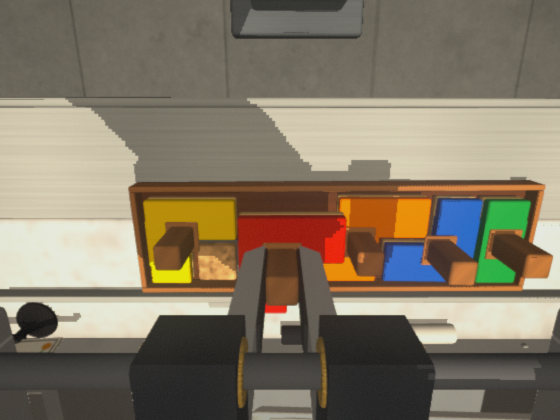

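View pics/n3_c.png

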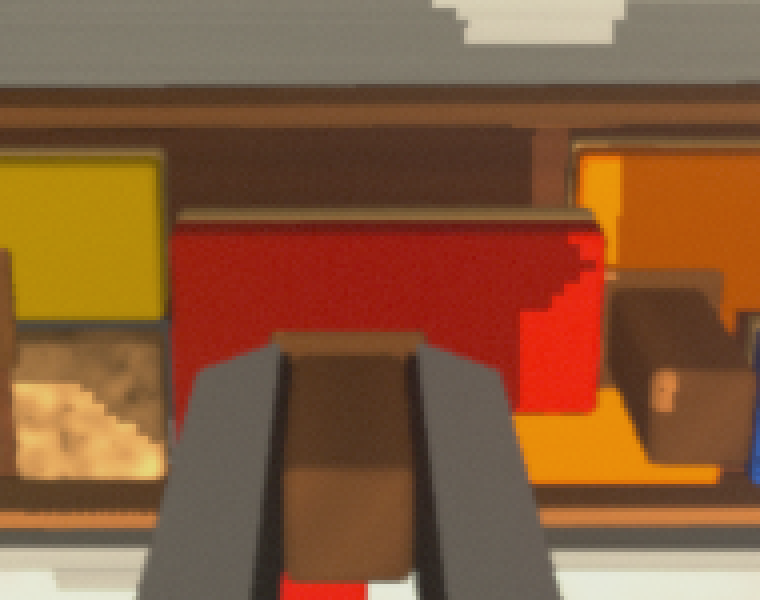

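Run:
```python
from h import *
p,d,c,s=load("n3")
print("red",w(c,57.9,(238,218.25),(346,218.25)),"yellow right",w(c,18,(235.75,200)),"pad",w(c,16,(236.25,246),(195+14/4,246)),"orange left",w(c,18,(339.25,199)),"tray",w(c,16,(300,191.75),(230,287.5)))
```

```text
red [[399.9, -64.4], [399.8, -4.8]] yellow right [[400.7, -70.6]] pad [[434.4, -71.7], [434.5, -97.9]] orange left [[399.9, -2.2]] tray [[395.5, -28.1], [466.8, -77.3]]
```

>>> servo_tool([
  {"translation": [0.015,-0.002,0],"twist": 0,"hand": 0.05},
  {"translation": [0.03,-0.002,-0.0005],"twist": 0,"hand": 0.05},
  {"translation": [0.034,-0.002,-0.0005],"twist": 0,"hand": 0.05},
  {"translation": [0.034,-0.002,-0.0005],"twist": 0,"hand": 0.05},
  {"translation": [0.034,-0.002,-0.0005],"twist": 0,"hand": 0.05},
])

```text
time_s: 29.97
tool_pos: [424.3, -42.4, 30.8]
ee_rot: [-0.0, 1.557, 0.001]
ft_force: [-0.9, -1.0, 0.1]
width: 0.165
```

Run:
```python
from h import *
p,d,c,s=snap("wrist","n4");s,M=st(s)
crop("n4",195,160,385,310,4)
```

```text
t 29.9667 pos [424.3 -42.4  30.8] q [ 0.27  0.67 -0.34  2.27  0.79  0.3   0.81] w 0.165 F [-0.9 -1.   0.1] yaw 0.04 tilt [0.014  0.0001]
```

View pics/n4_c.png

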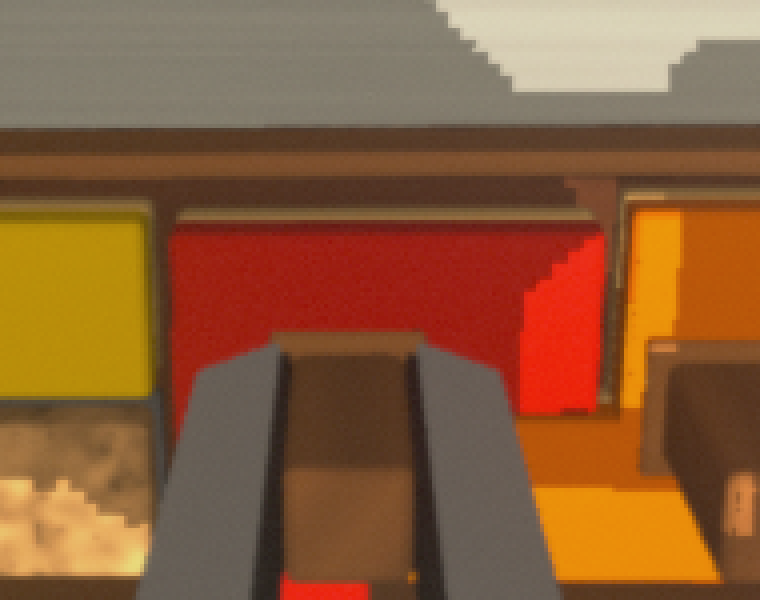

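Run:
```python
from h import *
p,d,c,s=load("n4")
print("red",w(c,24.8,(238,218.25),(346,218.25)),"yellow right",w(c,18,(195+150/4,214.5)),"pad",w(c,16,(195+155/4,265)),"orange left",w(c,18,(195+630/4,212.5)),"tray",w(c,16,(300,205)))
```

```text
red [[400.9, -66.7], [400.8, -7.2]] yellow right [[400.9, -70.7]] pad [[433.7, -71.5]] orange left [[399.7, -2.3]] tray [[395.8, -32.2]]
```

>>> servo_tool([
  {"translation": [0.004,0.0003,0],"twist": 0,"hand": 0.05},
  {"translation": [0.0072,0.0003,0],"twist": 0,"hand": 0.05},
  {"translation": [0.0072,0.0003,0],"twist": 0,"hand": 0.05},
  {"translation": [0.0072,0.0003,0],"twist": 0,"hand": 0.05},
])

```text
time_s: 30.35
tool_pos: [424.8, -42.5, 23.4]
ee_rot: [-0.0, 1.556, 0.0]
ft_force: [0.4, 0.9, 5.2]
width: 0.171
```

Run:
```python
from h import *
s,M=st()
```

```text
t 30.35 pos [424.8 -42.5  23.4] q [ 0.26  0.69 -0.32  2.27  0.82  0.28  0.78] w 0.171 F [0.4 0.9 5.2] yaw 0.01 tilt [ 0.015  -0.0001]
```

>>> servo_tool([
  {"translation": [0,0,0],"twist": 0,"hand": 0.3},
  {"translation": [0,0,0],"twist": 0,"hand": 0.35},
  {"translation": [-0.002,0,0],"twist": 0,"hand": 0.35},
  {"translation": [-0.03,0,0],"twist": 0,"hand": 0.35},
  {"translation": [-0.07,0,0],"twist": 0,"hand": 0.35},
])

```text
time_s: 30.77
tool_pos: [420.5, -42.2, 91.7]
ee_rot: [-0.001, 1.565, 0.001]
ft_force: [1.0, -1.3, -0.3]
width: 0.352
```

>>> servo_tool([
  {"translation": [-0.04,0.015,-0.005],"twist": 0,"hand": 0.5},
  {"translation": [-0.08,0.03,-0.01],"twist": 0,"hand": 0.5},
  {"translation": [-0.12,0.04,-0.01],"twist": 0,"hand": 0.5},
  {"translation": [-0.15,0.04,-0.01],"twist": 0,"hand": 0.5},
  {"translation": [-0.15,0.04,-0.01],"twist": 0,"hand": 0.5},
])

```text
time_s: 31.18
tool_pos: [414.3, -1.0, 248.0]
ee_rot: [-0.002, 1.547, 0.0]
ft_force: [1.2, 0.0, 0.2]
width: 0.5
```

Run:
```python
from h import *
p,d,c,s=snap("wrist","z");st(s);snap("scene","zs");snap("side","zd")
crop("z",140,130,440,270,2)
for xy in [(425,-107.6),(424.8,-42.5),(428.7,12),(435.3,67.5),(430,111.5)]: handle(p,d,c,*xy,zt=54,rad=22)
P=cloud(c,d)
for n in COL:
    m=mask(p,n).astype(bool)&(P[...,0]>396)&(P[...,0]<466)&(P[...,1]>-138)&(P[...,1]<130); print(n,m.sum(),np.percentile(P[m][:,2],[10,50,90]).round(1))
pd=(P[...,0]>435)&(P[...,0]<455)&(P[...,1]>-96)&(P[...,1]<-76);print("pad z",np.percentile(P[pd][:,2],[10,50,90]))
crop("zs",220,200,500,330,2)
```

```text
t 31.1833 pos [414.3  -1.  248. ] q [ 0.59  0.3  -0.83  2.08  0.3   0.86  1.16] w 0.5 F [1.2 0.  0.2] yaw 0.07 tilt [ 0.0234 -0.0009]
handle 218 [ 425.7 -107.1] [15.8 16.2] 0.1 [ 425.62897 -107.13671]
handle 205 [425.  -42.3] [14.6 15.6] 0.1 [424.9462  -42.35621]
handle 204 [428.8  12.2] [15.9 15.3] 0.4 [429.16107   12.000833]
handle 205 [435.   67.2] [14.9 15.9] 0.1 [435.03604  67.17929]
handle 206 [430.3 110.3] [14.7 16.4] 0.1 [430.35443 110.33801]
red 1412 [16.9 17.9 19. ]
orange 1960 [15.6 18.1 53.2]
yellow 905 [16.7 17.8 19. ]Traceback (most recent call last):
  File "<stdin>", line 7, in <module>
    return _quantile_unchecked(
        a, q, axis, out, overwrite_input, method, keepdims, weights)
    return _ureduce(a,
                    func=_quantile_ureduce_func,
    ...<5 lines>...
                    overwrite_input=overwrite_input,
                    method=method)
    r = func(a, **kwargs)
    result = _quantile(arr,
                       quantiles=q,
    ...<2 lines>...
                       out=out,
                       weights=wgt)
    slices_having_nans = np.isnan(arr[-1, ...])
                                  ~~~^^^^^^^^^
IndexError: index -1 is out of bounds for axis 0 with size 0
```

View pics/z.png

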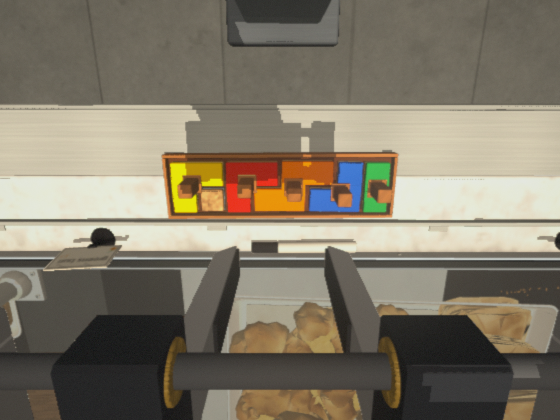

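View pics/zs.png

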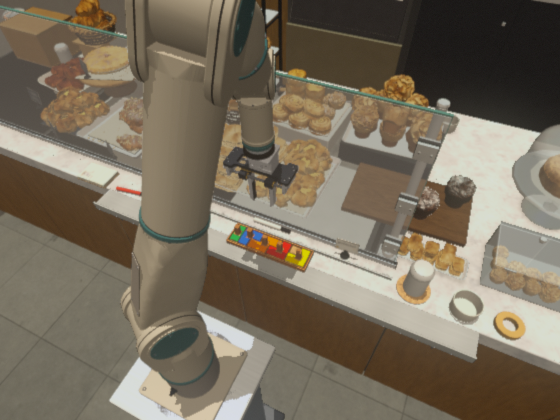

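View pics/zd.png

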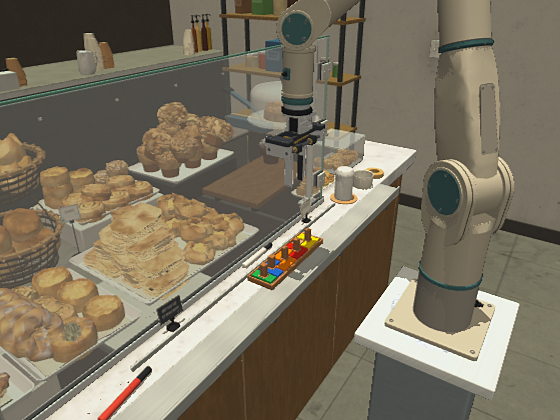

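>>> servo_tool([
  {"translation": [-0.03,0,0],"twist": 0,"hand": 0.5},
  {"translation": [-0.03,0,0],"twist": 0,"hand": 0.5},
  {"translation": [-0.03,0,0],"twist": 0,"hand": 0.5},
  {"translation": [-0.03,0,0],"twist": 0,"hand": 0.5},
  {"translation": [-0.03,0,0],"twist": 0,"hand": 0.5},
])

```text
time_s: 31.75
tool_pos: [409.6, -2.7, 271.3]
ee_rot: [0.0, 1.561, 0.0]
ft_force: [0.0, -0.0, -0.3]
width: 0.497
```

Run:
```python
from h import *
p,d,c,s=snap("wrist","z2");st(s);P=cloud(c,d)
for n,xy in dict(yellow=(425,-107.6),red=(424.8,-42.5),orange=(428.7,12),blue=(435.3,67.5),green=(430,111.5)).items():
    handle(p,d,c,*xy,zt=54,rad=22)
H=cv2.cvtColor(p,cv2.COLOR_RGB2HSV)
for n,(lo,hi) in dict(green=(45,95),blue=(98,128)).items():
    m=(H[...,0]>=lo)&(H[...,0]<=hi)&(H[...,1]>120)&(P[...,0]>396)&(P[...,0]<466)&(P[...,1]>20)&(P[...,1]<130); print(n,m.sum(),np.percentile(P[m][:,2],[10,50,90]).round(1),P[m][:,:2].min(0).round(1),P[m][:,:2].max(0).round(1))
pd=(P[...,0]>436)&(P[...,0]<454)&(P[...,1]>-93)&(P[...,1]<-78);print("pad z",np.percentile(P[pd][:,2],[10,50,90]).round(1) if pd.any() else 0)
ps,ds,cs,_=snap("scene","z3");Q=cloud(cs,ds)
t=(Q[...,2]>95)&(Q[...,2]<125)&(abs(Q[...,0]-475)<60)&(abs(Q[...,1]+455)<60);print("shaker top",Q[t].min(0).round(),Q[t].max(0).round())
H=cv2.cvtColor(ps,cv2.COLOR_RGB2HSV)
crop("z3",380,240,450,310,8)
```

```text
t 31.75 pos [409.6  -2.7 271.3] q [ 0.62  0.27 -0.85  2.04  0.25  0.93  1.21] w 0.497 F [ 0.  -0.  -0.3] yaw -0.0 tilt [0.01   0.0004]
handle 193 [ 425.7 -106.9] [15.5 16.4] 0.0 [ 425.65564 -107.05505]
handle 179 [424.6 -42.3] [15.1 15.7] 88.7 [424.98273 -42.25413]
handle 190 [429.3  12.2] [15.6 15.2] 0.0 [429.23898   12.130506]
handle 187 [435.3  67.1] [16.3 15.2] 2.6 [435.39398  67.19474]
handle 193 [430.4 110.4] [15.6 16.2] 0.0 [430.3777  110.40495]
green 655 [17.1 18.1 19.2] [400.8  97.3] [461.3 129.3]
blue 1153 [17.1 18.1 19.1] [400.   32.2] [459.6  93. ]
pad z [14.8 15.8 16.8]
shaker top [ 445. -488.   95.] [ 505. -423.  121.]
```

View pics/z3_c.png

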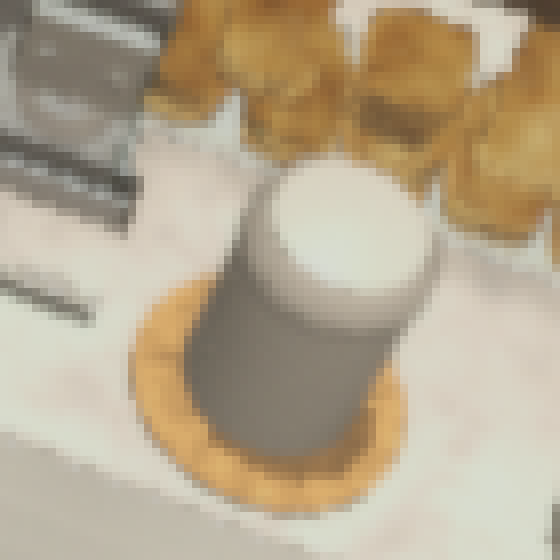

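View pics/z2.png

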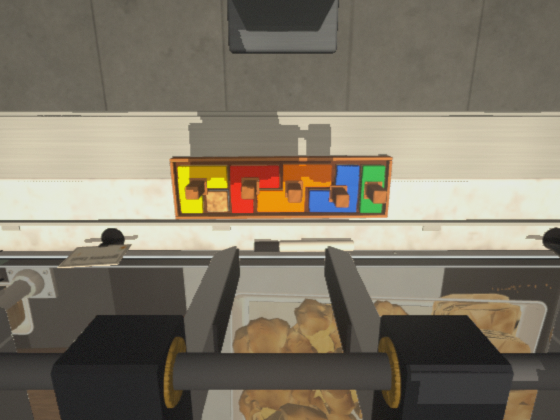

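The shaker stands upright and centred on the coaster. All plate tops read about 18 mm, so the stamps lie flat on the tray floor, and the pad is free at about 16 mm.

```bash
python3 -c "
from cell import env
print(env.job_done())"
```

```text
the job is handed in; nothing more can be done
None
```

The shaker is upright on its coaster and all five stamps lie flat in the tray around the pad. I handed the job in at about 32 s of the 208 s allowed; no verdict was reported.

- **Order and layout:** I moved the shaker first, then placed yellow, blue, orange, green and red. From the right end of the tray (−y) they lie yellow (round the pad), red, orange, blue, green.
- **Stamps:** All plate tops read about 18 mm, which means flat on the tray floor. Handles are upright and square to the tray, and the gaps I measured between pieces were about 3–5 mm. None is on another or on the pad.
- **Pad:** It is uncovered with its top at about 16 mm, in its starting place as far as I could measure (within a millimetre or two).
- **Shaker:** Its top centre is within about 2 mm of the coaster centre.
- **Bystanders and release:** The price cards and chalk pen look unmoved. The gripper is open and clear, with no contact force.
- **Disagreements:** The distant first measurement put the tray centre about 3–4 mm off in x from the close-range views. I relied on the close views for placing. The blue handle's angle also differed between two views, so I used the mean.
- **Knock:** I saw no stamp get knocked aside.

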